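# Latch a split specimen mould

### The arm

A 6-joint arm with a two-finger parallel gripper is mounted at the origin on a cart in front of the work surface, level with it; the furniture and walls round the work are solid. World frame = base frame: x ahead of the robot, y to its left, z up, the work surface at z = 0. Lengths are in m, angles in degrees, forces in N, time in s.
With the tool pointing down it reaches from about 0.4 to 0.825 m from the base axis. Payload 7 kg.
Tool frame: the origin (TCP) lies midway between the tips of the shut fingers; the grasp point (between the pads) lies 19 mm behind it; x points along the fingers, z is the direction in which the jaws open and shut, and the axes are right-handed (so a half turn about x gives the same grasp; the last joint's range is limited). The gripper opens to 88 mm and grips with 3 to 60 N. Pads are 19 mm wide; open, the fingers measure 130 mm over their backs; the gripper's body (78 mm by 193 mm) begins 47 mm behind the grasp point.
Start: joints at [-55.686, 20.546, 0.682, 0, -70.136, -16.507], TCP at [0.206, -0.643, 0.227] pointing down, gripper open.
Joint ranges: [-176.03, 176.03], [-82.01, 121.73], [-58.28, 71.71], [-173.87, 95.51], [-174.79, -0.11], [-173.66, 173.66]. Speed limits (degrees/s): [136.94, 136.94, 172.46, 180, 180, 180].

### API

Orientations are given as [roll, pitch, yaw] about the fixed x, y, z axes, in that order (R = Rz(yaw) Ry(pitch) Rx(roll)).
In Python, from plant import ctrl gives the robot as it stands.
- The arm moves only by the tool servo_tool, never from a script. Its argument "motion" is a list of rows, each an object with "offset": the shift along the tool's x, y, z in m, a list of three; "roll": the turn about the tool's x in degrees; "claw": the opening, from -1 (shut) to 1 (fully open), so that 0 is half open. In form: [{"offset": [x, y, z], "roll": roll, "claw": claw}, ...]. A call has 1 to 12 rows; each row shifts and turns the commanded pose from where the row before left it, along the tool's axes as they then stand; what a row does not reach is not made up. A row lasts 1/8 s, in which the tool goes at most 62.5 mm and 10.7 degrees, less where a joint would pass 70% of its speed; a pose out of reach is approached as far as the arm can. A call is refused whole if a number of a shift passes 0.0625 or a number of a turn 10.7, either way. A call with a gripper value outside its range is refused whole. The fingers move at their own pace and stop on an object; the grip force is fixed at half the most. Time passes only in rows, so rows that do not move let the fingers close. It gives the time, the measured TCP pose, the force and the opening at its end, in the units of the state.
- ctrl.get_obs(): the state, without advancing time (a new reading comes with each control period).
- ctrl.snapshot(name): name is "scene" or "top" or "wrist"; returns a dict with "frame" (384x512x3 uint8, blue, green, red), "z_map" (384x512 float32, m along the optical axis (not along the pixel's ray), 0 where there is no reading), "mtx" (3x3 intrinsics, pixels), "extrinsics" (4x4, takes a point from camera to world coordinates). Camera axes: x right, y up, looking along -z (the intrinsics and any distortion apply to the point x, -y, -z); pixel columns grow to the right and rows downward; lengths in m; the calibration is good to about 2 mm. The wrist camera is an equidistant fisheye: a pixel r from the principal point sees the ray r / f radians off the axis. A picture is of the moment at which its call begins.
- ctrl.close_job(): hands the job in, once; it reports no verdict.
The state is a dict: "clock": time; "joint_pos": joint angles; "qvel": joint speeds; "tau": joint torques, N m; "tool_pos": TCP position; "orientation": TCP orientation; "force": force on the tool from outside, world axes, zero at the start; "moment": the same for the moment, N m; "opening": finger opening in m.
Only numpy, scipy, OpenCV 4.12 (cv2) and the standard library are available. Lean on these libraries where they do the work, as an engineer would, in place of code of your own. Each camera call takes 0.05 s, during which the arm holds its last target.

### The job

Close the draw latch of the split mould: swing the loop over the keeper's hook, draw it gently back until you feel it catch under the nose, and let go so that the hook holds it by itself. Then press the lever down over centre until it is fully home and leave the mould latched; never force the loop or the lever, and do not disturb the other things.

Things in the scene. Friction and masses are not known exactly. Their poses are not given: they have to be found in the camera images.
- mould: split two-gang mould of bare aluminium, fixed to the bench on a dark base plate 176 x 136 x 8 mm; origin under the plate's centre. Top of both halves at z = 50 mm: central rib 44 mm wide from x = -86 to 80 mm, wings 130 mm wide at x = +-19..43 mm, an open cavity either side of the rib at the parting line x = 0. The draw latch lies on the rib along x, lever at -x, keeper at +x
- front_half: the mould's half at +x with the keeper on it (frame as the mould's). The keeper is a plate 44 x 36 x 10 mm on the rib with a hook 11 mm wide in its middle: a post, and on it a nose pointing to +x with a lip hanging from its end; the bar enters below the lip. Plate top at z = 60 mm, lip's underside 69, nose's underside 72, its top 75 mm
- hook (a point): nominal centre of the loop's bar when seated against the hook's post (mould x = 27, y = 0, z = 66 mm; axes as the mould's). The keeper has slotted holes and is screwed down anywhere from 9 mm nearer (-x) to 9 mm farther: this is NOT measured, find it by feel or sight. The nose with its lip reaches 6 mm to +x from the true seated bar centre. The keeper does not give way
- lever: steel latch lever 18 mm wide, 6 mm thick, 67 mm long from its pivot; origin on the pivot (mould x = -18, y = 0, z = 64 mm). Home (angle 0), its frame is parallel to the mould's and the handle lies along its own -x. It opens about the mould's +y (handle up, then over to +x), with a stop at 125 degrees, and stays where left (friction 0.03 N m). It starts 70 to 105 degrees open
- pin (a point): hinge pin of the loop on the lever, 28 mm from the pivot (lever x = -26.3, z = -9.6 mm; axes as the lever's): it swings forward as the lever opens, which lets the loop reach up to 18 mm past the nominal seat. Pulling the loop turns the lever. Hooked, the loop is taut with the lever about 40 to 105 degrees open; dead centre is 10 to 15 degrees before home, past it the latch shuts itself
- lever_end (a point): point on the upper face of the lever's handle where to press, 55 mm from the pivot (lever x = -55, z = 6 mm; axes as the lever's). Pressing the lever home with the loop hooked takes 1 to 10 N here
- loop: the latch's wire loop, 31 mm wide; origin on its hinge pin, its own x along the loop from the pin to the cross bar, z up when it lies flat. A light spring (0.02 N m) lifts the loop against a stop, 45 degrees short of lying folded on the lever's handle, whenever nothing holds it down. The front part with the bar is sprung: it draws out by up to 24 mm, 2.2 N per mm. Drag on the way: 1 to 5 N
- bar (a point): centre of the loop's cross bar, a round bar 4.5 mm in diameter along y, 62.5 mm from the hinge pin along the loop's x; axes as the loop's
- pull (a point): centre of the round finger pull that stands on the bar: a disc 20 mm in diameter and 12 mm thick, its axis along y, to be pinched by its two flat faces (at y = +-6 mm); 10 mm further along the loop's x than the bar and 25 mm above it along the loop's z
- bung: rubber bung, 41 mm wide, 28 mm high, beside the mould; bystander, origin under its centre
- weight_1: brass check weight, 35 mm wide, 39 mm high; bystander, origin under its centre
- tape_roll: roll of tape, 68 mm wide, 24 mm high; bystander, origin under its centre
- spatula: spatula 202 mm long, lying in front of the mould; bystander, origin under its middle

How it is judged (in metres and radians):
On the way, in this order (a step that is already met when the one before it is completed fails the run):
1. the loop is hooked under the keeper's nose and stays there by itself, nothing touching the loop, the lever still up (z of bar in the frame of front_half below 0.074 m and x of bar in the frame of front_half above 0.014 m and contact force between loop and the arm below 0.1 N and contact force between loop and the fingers below 0.1 N and angle between lever's own z axis and vertical above 0.5 rad), for 0.3 s.
2. the lever is pressed home with the loop on the hook (angle between lever's own z axis and vertical below 0.09 rad and contact force between loop and front_half above 2 N), for 0.2 s.
At the end, for the whole second after the job is handed in: The lever lies home (within 0.09 rad of flat, past dead centre), and the loop's bar is under the keeper's nose and pulls on the hook with more than 2 N (all of step 2 and z of bar in the frame of front_half below 0.074 m); the robot touches nothing.
It fails at once if the loop is forced: held or pushed by the robot against the keeper with more than 8 N (contact force between loop and the fingers above 0.5 N and contact force between loop and front_half above 8 N).
It fails at once if the lever is forced: pressed with more than 25 N (contact force between loop and the fingers below 0.5 N and (contact force between lever and the fingers above 25 N or contact force between lever and the arm above 25 N)).
It fails at once if a bystander is pushed more than 20 mm (distance of any of bung, weight_1, tape_roll, spatula from where it was at the start of the episode above 0.02 m).
It also fails if it takes over 64 s, if anything falls off the work surface, if the arm or the gripper's body presses on something with over 40 N, if the wrist force passes 120 N, or if a joint passes its speed limit or range.

## Working session

There is one attempt and no reset: what is moved stays moved. The work goes in short steps, Python scripts to look and compute and a tool call to move; the robot and the scene stay as the last step left them, time stands still between calls to the robot, and variables do not carry over. Pictures are saved under pics/ and viewed, and the job is handed in when it is done.

Besides the shell and the picture viewer there is one more tool, called after ">>>" by a JSON object that holds its "method" and its "body", one argument or row to a line. servo_tool: Moves the arm, as the interface text tells. Its arguments: {"type":"object","properties":{"motion":{"type":"array"}},"required":["motion"]}

```bash
ls; mkdir -p pics
python3 - <<'E'
from plant import ctrl
import cv2, numpy as np
print(ctrl.get_obs())
for n in ("scene","top","wrist"):
    s=ctrl.snapshot(n); cv2.imwrite(f"pics/{n}0.png",s["frame"]); np.savez(f"pics/{n}0.npz",**s)
    print(n,s["mtx"].round(1).tolist(),s["extrinsics"].round(4).tolist(),(s["z_map"]>0).mean(), [k for k in s])
E
```

```text
pics
{'clock': 0.0, 'joint_pos': array([-5.56874923e+01,  2.05911998e+01,  6.34320960e-01, -1.97853315e-02,
       -7.01362408e+01, -1.65079874e+01]), 'qvel': array([-0.04693479,  0.09005144,  0.11215235,  0.04325361, -0.05574018,
        0.09162685]), 'tau': array([ 9.44304229e-04, -5.82711160e+01,  2.93062592e+01,  6.99709520e+00,
        6.88963104e-03, -1.85733165e-04]), 'tool_pos': array([ 0.20623118, -0.64221211,  0.22563056]), 'orientation': array([  5.21398294,  89.90504039, 113.01176542]), 'force': array([ 0.91197322, -0.44263369, -0.44257981]), 'moment': array([ 0.02282406, -0.0046434 ,  0.03306356]), 'opening': 0.08763282924843449}
scene [[394.2, 0.0, 259.8], [0.0, 394.2, 194.9], [0.0, 0.0, 1.0]] [[0.9975, 0.0554, -0.0444, 0.4844], [-0.0706, 0.841, -0.5364, -0.38], [0.0076, 0.5382, 0.8428, 0.7894], [0.0, 0.0, 0.0, 1.0]] 0.9959462483723959 ['frame', 'z_map', 'mtx', 'extrinsics']
top [[459.4, 0.0, 256.7], [0.0, 459.4, 191.3], [0.0, 0.0, 1.0]] [[-0.0183, 0.9842, -0.1759, 0.3894], [-0.9996, -0.0141, 0.0254, 0.0871], [0.0225, 0.1763, 0.9841, 0.9967], [0.0, 0.0, 0.0, 1.0]] 0.9960378011067709 ['frame', 'z_map', 'mtx', 'extrinsics']
wrist [[297.3, 0.0, 257.2], [0.0, 297.3, 192.4], [0.0, 0.0, 1.0]] [[-0.3044, -0.9087, -0.2855, 0.1284], [0.9525, -0.2897, -0.0935, -0.6682], [0.0022, -0.3004, 0.9538, 0.3831], [0.0, 0.0, 0.0, 1.0]] 0.996185302734375 ['frame', 'z_map', 'mtx', 'extrinsics']
```

View pics/scene0.png

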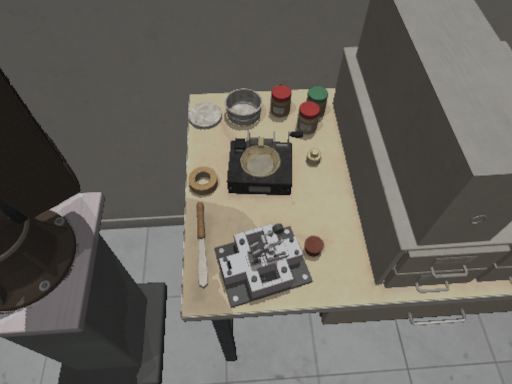

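View pics/top0.png

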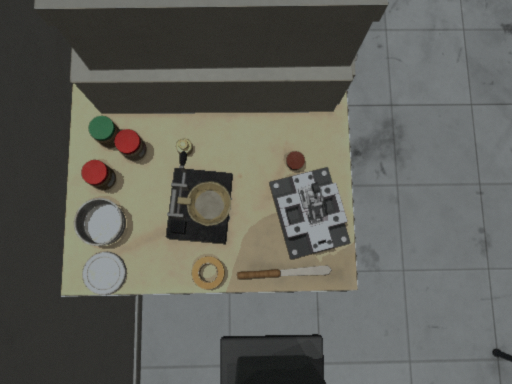

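The scene view shows the mould around (262,262); in the top view it is around (310,212). The bung is at (295,160) in top, the spatula below the mould and the tape at (207,272). I'll zoom in on the mould.

```bash
cat > h.py <<'E'
import numpy as np, cv2
def load(n): return dict(np.load(f"pics/{n}.npz"))
def cloud(s):
    z=s["z_map"]; K=s["mtx"]; v,u=np.mgrid[:z.shape[0],:z.shape[1]]
    x=(u-K[0,2])/K[0,0]; y=(v-K[1,2])/K[1,1]
    P=np.stack([x*z,-y*z,-z],-1); E=s["extrinsics"]
    return P@E[:3,:3].T+E[:3,3]
def fcloud(s):
    z=s["z_map"]; K=s["mtx"]; v,u=np.mgrid[:z.shape[0],:z.shape[1]]
    x=(u-K[0,2])/K[0,0]; y=(v-K[1,2])/K[1,1]; r=np.hypot(x,y)+1e-9
    t=np.tan(np.minimum(r,1.5)); P=np.stack([x/r*t*z,-y/r*t*z,-z],-1); E=s["extrinsics"]
    return P@E[:3,:3].T+E[:3,3]
def proj(s,p,fish=False):
    E=s["extrinsics"]; K=s["mtx"]; q=(np.asarray(p)-E[:3,3])@E[:3,:3]
    x=q[...,0]/-q[...,2]; y=-q[...,1]/-q[...,2]
    if fish:
        r=np.hypot(x,y)+1e-12; th=np.arctan(r); x,y=x/r*th,y/r*th
    return np.stack([x*K[0,0]+K[0,2],y*K[1,1]+K[1,2]],-1)
def crop(s,u0,u1,v0,v1,k,f):
    c=cv2.resize(s["frame"][v0:v1,u0:u1],None,fx=k,fy=k,interpolation=cv2.INTER_CUBIC); cv2.imwrite(f,c)
E
python3 - <<'E'
from h import *
s=load("scene0"); crop(s,205,325,210,310,6,"pics/sc0.png")
t=load("top0"); crop(t,260,360,150,270,5,"pics/tc0.png")
for s in(s,t):
    P=cloud(s); m=(P[...,2]>-0.1)&(P[...,0]>0.3)&(P[...,0]<0.8)
    print(np.median(P[...,2][m]))
P=cloud(t)
for uv in [(310,212),(312,200),(321,237),(300,178),(275,185),(340,245),(293,213),(330,207)]: print(uv,P[uv[1],uv[0]].round(4))
E
```

```text
0.07483632918330191
0.05652367932268587
(310, 212) [ 0.5064 -0.0404  0.1015]
(312, 200) [ 0.535  -0.0496  0.0718]
(321, 237) [ 0.461  -0.0687  0.0482]
(300, 178) [ 0.586  -0.0295  0.0489]
(275, 185) [0.5787 0.0213 0.0126]
(340, 245) [ 0.4463 -0.1159  0.0067]
(293, 213) [ 0.5178 -0.0172  0.0022]
(330, 207) [ 0.5294 -0.0984  0.005 ]
```

View pics/sc0.png

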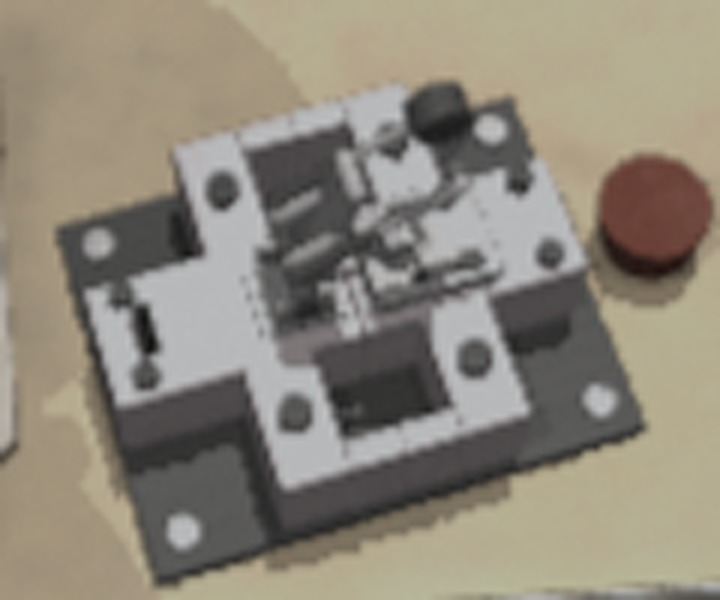

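View pics/tc0.png

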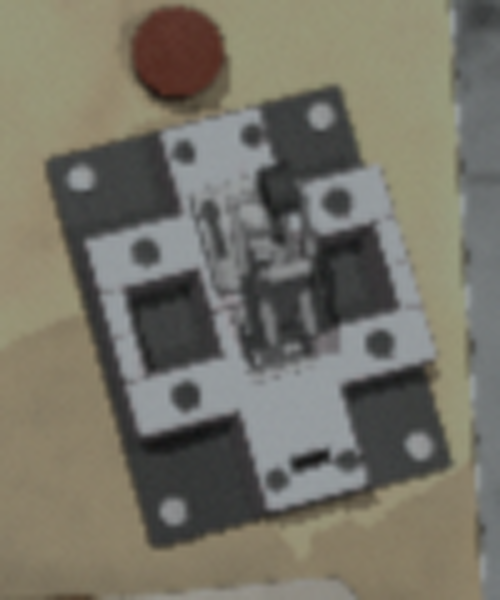

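```bash
cat >> h.py <<'E'
def tri(A,B,pa,pb,fa=False,fb=False):
    def ray(s,p,f):
        K=s["mtx"];E=s["extrinsics"];x=(p[0]-K[0,2])/K[0,0];y=(p[1]-K[1,2])/K[1,1]
        if f:
            r=np.hypot(x,y)+1e-12; d=np.array([np.sin(r)*x/r,-np.sin(r)*y/r,-np.cos(r)])
        else: d=np.array([x,-y,-1.])
        d=E[:3,:3]@d; return E[:3,3],d/np.linalg.norm(d)
    o1,d1=ray(A,pa,fa);o2,d2=ray(B,pb,fb)
    t=np.linalg.lstsq(np.stack([d1,-d2],1),o2-o1,rcond=None)[0]
    a=o1+t[0]*d1;b=o2+t[1]*d2
    return (a+b)/2,np.linalg.norm(a-b)
E
python3 - <<'E'
from h import *
s=load("scene0"); t=load("top0")
tp=np.array([(47,160),(340,87),(452,465),(155,545)])/5+[260,150]
sp=np.array([(512,97),(645,428),(157,585),(58,230)])/6+[205,210]
# match: top: TL(far,left y+) , TR(far,y-), BR(near,y-), BL(near,y+); 
C=[]
for a,b in zip(tp,sp):
    p,g=tri(t,s,a-0.5+0.1,b-0.5+.1); C.append(p); print(p.round(4),round(g,4))
C=np.array(C); print("centre",C.mean(0)); 
d=(C[0]+C[1]-C[2]-C[3])/2; print("len",np.linalg.norm(d),"yaw",np.degrees(np.arctan2(d[1],d[0]))); d=(C[0]+C[3]-C[1]-C[2])/2; print(np.linalg.norm(d),np.degrees(np.arctan2(-d[0],d[1])))
for n,S in(("s",s),("t",t)):
    P=cloud(S); Q=P.reshape(-1,3); near=np.hypot(Q[:,0]-.51,Q[:,1]+.04)<.14
    m=near&(Q[:,2]>.005)&(Q[:,2]<.056)
    # dark/grey by colour: saturation low
    hsv=cv2.cvtColor(S["frame"],cv2.COLOR_BGR2HSV).reshape(-1,3)
    m&=hsv[:,1]<50
    mm=cv2.morphologyEx(m.reshape(384,512).astype(np.uint8),cv2.MORPH_OPEN,np.ones((3,3)))
    r=cv2.minAreaRect(Q[mm.ravel()>0][:,:2].astype(np.float32)*1000); print(n,r,mm.sum())
E
```

```text
[0.5881 0.0337 0.003 ] 0.0005
[ 0.6198 -0.0979  0.0017] 0.0004
[ 0.4502 -0.1399 -0.0013] 0.0028
[ 0.4182 -0.009   0.0022] 0.0022
centre [ 0.51904726 -0.05326073  0.00140105]
len 0.17496259854381815 yaw 14.020276148905864
0.13505059388448212 13.640290094968481
s ((496.8763427734375, -56.877410888671875), (231.4707489013672, 156.3131103515625), 5.6002020835876465) 4719
t ((497.3957824707031, -53.489295959472656), (226.07699584960938, 154.5972137451172), 5.586115837097168) 3675
```

```bash
cat >> h.py <<'E'
from scipy.spatial.transform import Rotation as Rn
M0=np.array([.519,-.0533,0]); YAW=13.8
RM=Rn.from_euler('z',YAW,degrees=True).as_matrix()
def m2w(p): return M0+RM@np.asarray(p)
def w2m(p): return (np.asarray(p)-M0)@RM
def toolR(o): 
    return Rn.from_euler('xyz',o["orientation"],degrees=True).as_matrix()
E
python3 - <<'E'
from h import *
from plant import ctrl
o=ctrl.get_obs();R=toolR(o);print(R.round(3))
s=load("scene0"); t=load("top0")
p,g=tri(t,s,np.array([280,185])/5+[260,150],np.array([440,108])/6+[205,210]);print("disc?",p,g,w2m(p))
z=R[:,2]; a=np.degrees(np.arctan2(z[1],z[0])); print("jaw heading",a,"want",YAW+90)
# turn about tool x (down): heading decreases for + roll
print("to (mould 0.0,-0.03,.3):", ((m2w([.02,0,.30])-o["tool_pos"])@R).round(4))
for S,n in((s,'s'),(t,'t')):
    P=cloud(S);Q=P.reshape(-1,3);q=w2m(Q);m=(abs(q[:,0])<.08)&(abs(q[:,1])<.03)&(q[:,2]>.068)
    i=np.where(m)[0]
    for k in i[::3]: print(n,k%512,k//512,(q[k]*1000).round(0).astype(int), S["frame"].reshape(-1,3)[k])
E
```

```text
[[-0.001 -0.952 -0.306]
 [ 0.001 -0.306  0.952]
 [-1.     0.     0.001]]
disc? [ 0.54707048 -0.04667116  0.1498354 ] 0.0005419239042018577 [ 0.02884141 -0.00025825  0.1498354 ]
jaw heading 107.80325159146778 want 103.8
to (mould 0.0,-0.03,.3): [-0.0736 -0.4978  0.4639]
s 277 223 [ 27   4 162] [120 139 150]
s 280 223 [ 33   4 159] [110 127 137]
s 277 224 [ 27   3 160] [ 90  97 101]
s 280 224 [ 32   2 159] [74 78 80]
s 274 225 [ 21   3 160] [ 91 103 109]
s 277 225 [ 26   1 161] [79 80 80]
s 280 225 [ 31   0 159] [69 71 71]
s 273 226 [ 19   2 158] [ 95  98 101]
s 276 226 [ 23  -1 162] [71 72 72]
s 279 226 [ 29  -2 160] [76 77 77]
s 282 226 [ 34  -3 158] [ 83  94 101]
s 274 227 [ 20   0 159] [60 60 60]
s 277 227 [ 25  -3 161] [75 76 77]
s 280 227 [ 30  -5 161] [74 75 75]
s 272 228 [ 17   2 152] [104 103 102]
s 275 228 [ 21  -3 160] [61 62 62]
s 278 228 [ 25  -6 161] [80 81 81]
s 281 228 [ 31  -6 160] [58 59 59]
s 272 229 [ 16   0 152] [118 117 116]
s 275 229 [ 20  -5 159] [62 62 62]
s 278 229 [ 26  -6 157] [60 61 61]
s 281 229 [ 31  -6 155] [40 42 41]
s 271 230 [ 21  15 118] [152 152 152
[... 9238 characters left out ...]
 -10  93] [68 67 65]
t 310 215 [-14  16  97] [63 64 61]
t 313 215 [-16  11  96] [109 109 107]
t 319 215 [-19  -2  93] [50 51 50]
t 322 215 [-20  -7  93] [112 111 110]
t 325 215 [-22 -13  95] [57 56 55]
t 312 216 [-17  13  94] [57 56 56]
t 316 216 [-19   4  90] [54 55 55]
t 319 216 [-21  -1  92] [55 57 54]
t 322 216 [-22  -7  92] [104 104 102]
t 325 216 [-24 -13  93] [80 79 80]
t 311 217 [-19  15  95] [51 52 51]
t 314 217 [-20  10  97] [114 113 113]
t 317 217 [-22   4  95] [61 62 60]
t 320 217 [-23  -2  93] [48 48 47]
t 311 218 [-20  16  94] [51 51 49]
t 314 218 [-22  10  93] [104 103 103]
t 317 218 [-23   4  91] [82 82 80]
t 312 219 [-23  14  92] [59 59 57]
t 309 220 [-21  16  68] [59 59 59]
```

The disc is at mould ≈(27,0,150), the loop is inclined about 30° and the lever about 103° open. The nose tip is at about x=25, so the keeper sits nearer than nominal. Next I move over for a closer look with the wrist camera.

Run:
```python
from h import *
from plant import ctrl
o=ctrl.get_obs();R=toolR(o)
print(((m2w([.10,0,.25])-o["tool_pos"])@R).round(4))
```

```text
[-0.0237 -0.5776  0.4582]
```

>>> {"method": "servo_tool", "body": {
  "motion": [
    {"offset": [-0.012,-0.04,0.032],"roll": 0.5,"claw": 1},
    {"offset": [-0.012,-0.048,0.038],"roll": 0.5,"claw": 1},
    {"offset": [0,-0.048,0.038],"roll": 0.5,"claw": 1},
    {"offset": [0,-0.048,0.038],"roll": 0.5,"claw": 1},
    {"offset": [0,-0.048,0.038],"roll": 0.5,"claw": 1},
    {"offset": [0,-0.048,0.038],"roll": 0.5,"claw": 1},
    {"offset": [0,-0.048,0.038],"roll": 0.5,"claw": 1},
    {"offset": [0,-0.048,0.038],"roll": 0.5,"claw": 1},
    {"offset": [0,-0.048,0.038],"roll": 0,"claw": 0.2},
    {"offset": [0,-0.048,0.038],"roll": 0,"claw": 0},
    {"offset": [0,-0.048,0.038],"roll": 0,"claw": -0.2},
    {"offset": [0,-0.048,0.038],"roll": 0,"claw": -0.2}
  ]
}}

```text
clock: 1.65
tool_pos: [0.6365, -0.0572, 0.2505]
orientation: [76.7, 90.0, -179.5]
force: [0.9, -1.0, 0.5]
opening: 0.0532
```

Run:
```python
from h import *
from plant import ctrl
s=ctrl.snapshot("wrist"); np.savez("pics/w1.npz",**s)
o=ctrl.get_obs();R=toolR(o);print(o["tool_pos"],R.round(3).tolist(),w2m(o["tool_pos"]))
print(w2m(s["extrinsics"][:3,3]))
cv2.imwrite("pics/w1.png",cv2.resize(s["frame"],None,fx=1.5,fy=1.5))
uv=proj(s,[m2w([.02,0,.075])],True)[0]; print(uv)
u,v=map(int,uv); crop(s,u-60,u+60,v-50,v+50,6,"pics/w1c.png"); print(u-60,v-50)
```

```text
[ 0.64041121 -0.05247091  0.24934648] [[0.001, -0.97, -0.241], [0.0, -0.241, 0.97], [-1.0, -0.001, 0.0]] [ 0.11810435 -0.02815548  0.24934648]
[ 0.03116865 -0.0326404   0.40784358]
[286.57097108  91.99004825]
226 41
```

View pics/w1.png

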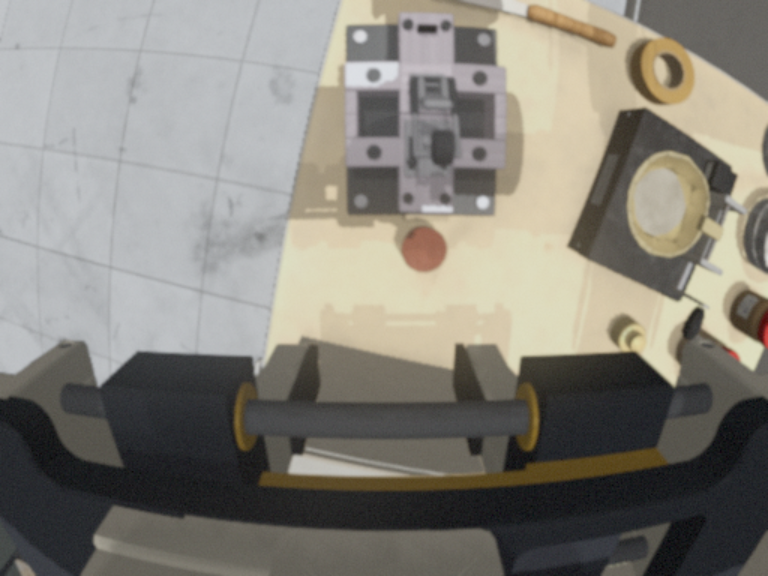

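View pics/w1c.png

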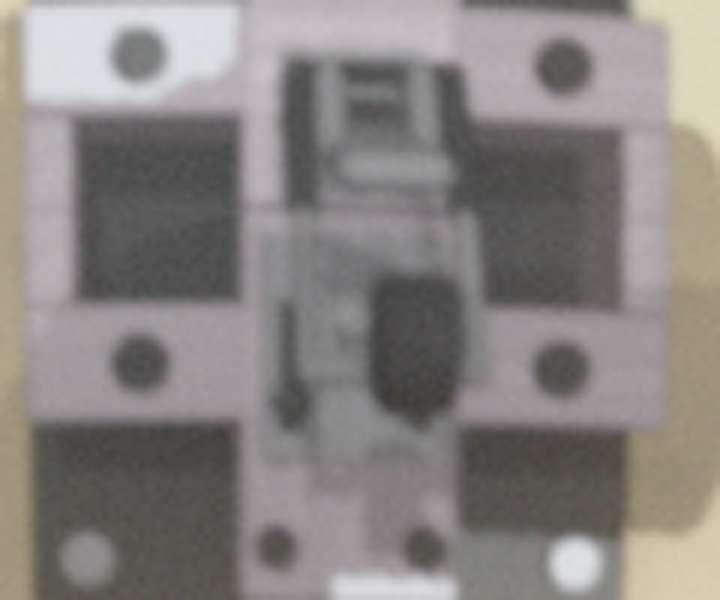

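Run:
```python
from h import *
from plant import ctrl
s=load("w1")
for nm,P in(("w",fcloud(s)),("t",cloud(load("top0"))),("s",cloud(load("scene0")))):
    q=w2m(P.reshape(-1,3))*1000
    m=(q[:,2]>71)&(q[:,2]<79)&(abs(q[:,1])<9)&(q[:,0]>0)&(q[:,0]<45)
    a=q[m]; print(nm,"nose",len(a),np.percentile(a,[0,5,50,95,100],axis=0).round(1).tolist())
    m=(q[:,2]>57)&(q[:,2]<63)&(abs(q[:,1])<25)&(q[:,0]>-10)&(q[:,0]<75)
    a=q[m]; print("plate",len(a),np.percentile(a,[0,3,50,97,100],axis=0).round(1).tolist())
    m=(q[:,2]>46)&(q[:,2]<53)&(abs(q[:,1])<80)&(abs(q[:,0])<100)
    a=q[m]; print("top",len(a),np.percentile(a,[0,1,50,99,100],axis=0).round(1).tolist())
    m=(q[:,2]>148)&(q[:,2]<170)&(abs(q[:,1])<20)&(abs(q[:,0])<60)
    a=q[m]; print("disc",len(a),np.percentile(a,[0,3,50,97,100],axis=0).round(1).tolist())
    m=(q[:,2]>118)&(q[:,2]<132)&(abs(q[:,1])<20)&(q[:,0]>22)&(q[:,0]<60)
    a=q[m]; print("bar",len(a),np.percentile(a,[0,3,50,97,100],axis=0).round(1).tolist())
```

```text
w nose 71 [[10.8, -6.1, 72.4], [10.9, -6.1, 72.8], [16.6, -2.9, 74.1], [23.4, 1.1, 75.5], [23.5, 4.0, 75.8]]
plate 620 [[3.8, -18.9, 57.0], [4.4, -18.7, 57.7], [34.9, -6.0, 59.3], [47.7, 15.1, 61.8], [64.3, 16.7, 62.8]]
top 5546 [[-87.8, -66.0, 46.0], [-84.9, -64.6, 47.0], [-13.4, -4.9, 49.2], [76.2, 62.6, 51.8], [77.9, 64.8, 53.0]]
disc 346 [[16.2, -7.6, 148.3], [17.2, -7.1, 150.5], [26.4, -1.6, 157.8], [36.2, 4.6, 160.3], [36.4, 4.9, 161.5]]
bar 145 [[22.0, -16.7, 118.7], [22.7, -16.5, 119.4], [29.4, -10.1, 124.0], [33.2, 13.9, 126.2], [33.3, 14.8, 127.4]]
t nose 30 [[12.5, -3.6, 71.1], [13.1, -2.8, 71.4], [18.9, 1.4, 73.1], [24.5, 5.7, 76.2], [25.2, 7.0, 76.9]]
plate 180 [[-8.4, -16.1, 57.0], [7.7, -14.2, 57.2], [28.9, 9.0, 58.9], [48.5, 19.5, 62.3], [66.3, 19.9, 62.7]]
top 1820 [[-85.6, -62.9, 46.0], [-83.6, -61.5, 46.1], [-21.3, 6.0, 48.8], [77.9, 65.6, 52.7], [80.0, 66.8, 53.0]]
disc 70 [[18.4, -3.9, 150.2], [19.0, -3.4, 150.7], [26.6, 2.9, 157.6], [36.5, 7.6, 161.0], [37.5, 8.1, 162.2]]
bar 31 [[22.7, -13.4, 118.1], [23.8, -13.1, 118.8], [30.9, 11.5, 123.2], [33.8, 17.2, 126.1], [34.2, 17.2, 126.3]]
s nose 25 [[10.8, -6.8, 71.7], [11.2, -6.5, 73.5], [17.1, -3.5, 76.1], [22.9, 3.0, 77.4], [23.0, 4.1, 77.5]]
plate 278 [[-10.0, -19.6, 57.1], [4.7, -18.6, 57.7], [28.2, -5.3, 60.6], [58.2, 16.0, 62.7], [67.2, 18.2, 62.9]]
top 1918 [[-87.8, -66.6, 46.0], [-85.9, -65.5, 46.4], [-20.9, -9.9, 50.6], [75.7, 62.6, 52.9], [78.0, 64.2, 53.0]]
disc 88 [[16.4, -7.4, 148.7], [16.9, -7.3, 150.6], [25.1, -3.4, 158.6], [34.5, 4.3, 162.3], [36.2, 4.6, 162.8]]
bar 30 [[22.6, -16.3, 121.9], [23.5, -16.2, 122.0], [29.8, -11.8, 125.6], [32.4, -1.8, 131.6], [33.2, -1.4, 131.8]]
```

```bash
cat > st.py <<'E'
from h import *
from plant import ctrl
def st():
    o=ctrl.get_obs();R=toolR(o);z=R[:,2]
    print("t",round(o["clock"],2),"m",(w2m(o["tool_pos"])*1000).round(1),"tilt",R[:,0].round(3),"jaw",round(np.degrees(np.arctan2(z[1],z[0])),2),"Fm",(o["force"]@RM).round(2),"open",round(o["opening"]*1000,1)); return o
if __name__=="__main__": st()
E
python3 st.py
```

```text
t 1.7 m [118.1 -28.2 249.3] tilt [ 0.001  0.    -1.   ] jaw 103.97 Fm [6.9  0.66 1.56] open 49.2
```

>>> {"method": "servo_tool", "body": {
  "motion": [
    {"offset": [0.01,0.03,0.009],"roll": 0,"claw": 0},
    {"offset": [0.01,0.03,0.009],"roll": 0,"claw": 0},
    {"offset": [0.02,0.03,0.009],"roll": 0.2,"claw": 0},
    {"offset": [0.014,0.002,0],"roll": 0,"claw": 0},
    {"offset": [0,0,0],"roll": 0,"claw": 0},
    {"offset": [0,0,0],"roll": 0,"claw": 0}
  ]
}}

```text
clock: 2.45
tool_pos: [0.5409, -0.0549, 0.197]
orientation: [-125.4, 90.0, -21.8]
force: [0.3, -0.6, 1.1]
opening: 0.0436
```

Run:
```python
from st import *
st()
s=ctrl.snapshot("wrist"); np.savez("pics/w2.npz",**s); cv2.imwrite("pics/w2.png",cv2.resize(s["frame"],None,fx=1.5,fy=1.5))
P=fcloud(s); q=w2m(P.reshape(-1,3))*1000
m=(q[:,2]>140)&(q[:,2]<170)&(abs(q[:,1])<16)&(abs(q[:,0])<60)
a=q[m]; print("disc",len(a),np.percentile(a,[0,3,50,97,100],axis=0).round(1).tolist())
m=(q[:,2]>70)&(q[:,2]<79)&(abs(q[:,1])<9)&(q[:,0]>5)&(q[:,0]<45)
a=q[m]; print("nose",len(a),np.percentile(a,[0,5,50,95,100],axis=0).round(1).tolist() if len(a) else 0)
m=(q[:,2]>46)&(q[:,2]<53)&(abs(q[:,1])<80)&(abs(q[:,0])<100)
a=q[m]; print("top",len(a),np.percentile(a,[0,1,50,99,100],axis=0).round(1).tolist())
```

```text
t 2.45 m [ 20.9  -6.7 197. ] tilt [ 0.001 -0.    -1.   ] jaw 103.61 Fm [ 0.17 -0.69  1.08] open 43.6
disc 448 [[16.4, -6.9, 145.0], [17.0, -6.9, 149.3], [22.8, -1.1, 158.0], [34.1, 4.6, 160.1], [34.9, 5.0, 161.1]]
nose 77 [[16.4, -5.7, 72.6], [16.7, -5.7, 73.2], [19.8, -0.7, 74.0], [22.9, 4.1, 75.3], [23.0, 4.2, 76.5]]
top 6912 [[-87.7, -66.7, 46.0], [-86.4, -65.0, 46.9], [-27.6, -3.3, 49.2], [73.7, 62.5, 52.1], [77.7, 64.3, 53.0]]
```

View pics/w2.png

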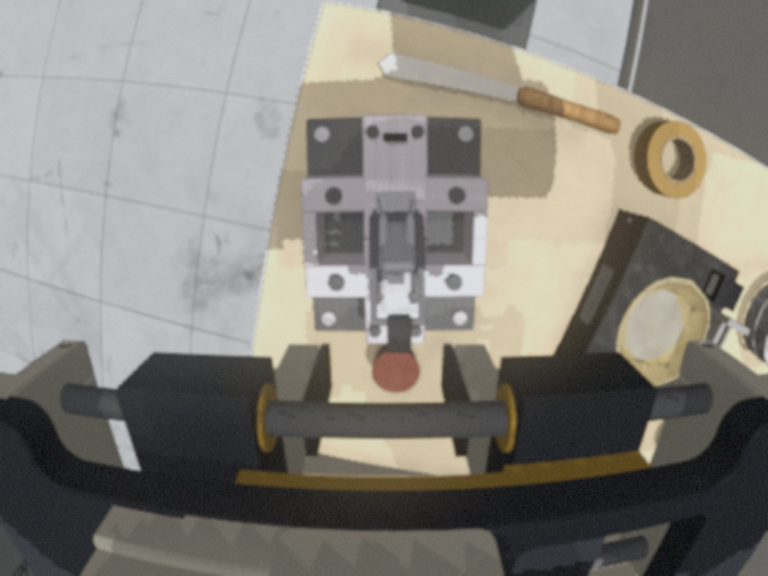

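>>> {"method": "servo_tool", "body": {
  "motion": [
    {"offset": [0,-0.0053,0.0057],"roll": -0.2,"claw": 0},
    {"offset": [0.015,0,0],"roll": 0,"claw": 0},
    {"offset": [0.02,0,0],"roll": 0,"claw": -0.1},
    {"offset": [0.0225,0,0],"roll": 0,"claw": -0.3},
    {"offset": [0,0,0],"roll": 0,"claw": -0.4},
    {"offset": [0,0,0],"roll": 0,"claw": -0.4}
  ]
}}

```text
clock: 3.25
tool_pos: [0.5441, -0.048, 0.1393]
orientation: [-154.0, 90.0, -50.2]
force: [-0.2, -0.3, 0.2]
opening: 0.0266
```

Run:
```python
from st import *
st()
s=ctrl.snapshot("wrist"); np.savez("pics/w3.npz",**s); cv2.imwrite("pics/w3.png",cv2.resize(s["frame"],None,fx=1.5,fy=1.5))
P=fcloud(s); q=w2m(P.reshape(-1,3))*1000
m=(q[:,2]>140)&(q[:,2]<165)&(abs(q[:,1])<12)&(abs(q[:,0])<60)
a=q[m]; print("disc",len(a),np.percentile(a,[0,3,50,97,100],axis=0).round(1).tolist())
```

```text
t 3.25 m [ 25.6  -0.9 139.3] tilt [ 0. -0. -1.] jaw 103.82 Fm [-0.26 -0.25  0.19] open 26.6
disc 785 [[14.5, -7.2, 141.2], [16.1, -6.8, 145.3], [21.1, -0.1, 157.2], [29.3, 11.7, 160.6], [34.4, 12.0, 165.0]]
```

View pics/w3.png

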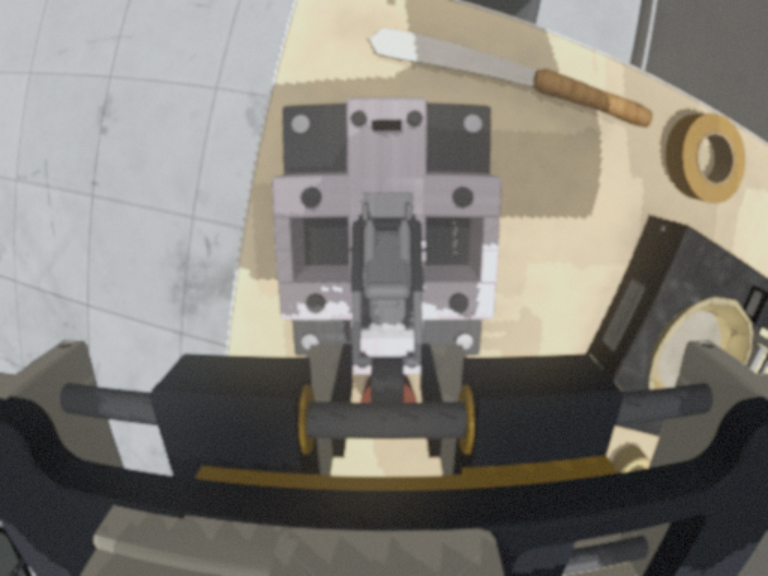

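The disc sits centred between the fingers at (387,385), so I'll pinch it.

>>> {"method": "servo_tool", "body": {
  "motion": [
    {"offset": [0,0,0],"roll": 0,"claw": -0.6},
    {"offset": [0,0,0],"roll": 0,"claw": -0.8},
    {"offset": [0,0,0],"roll": 0,"claw": -1},
    {"offset": [0,0,0],"roll": 0,"claw": -1},
    {"offset": [0,0,0],"roll": 0,"claw": -1},
    {"offset": [0,0,0],"roll": 0,"claw": -1}
  ]
}}

```text
clock: 4.05
tool_pos: [0.5438, -0.048, 0.1392]
orientation: [-95.2, 90.0, 8.6]
force: [0.0, 0.5, 1.6]
opening: 0.0117
```

Run:
```python
from st import *
st()
# arc plan: disc centre about pin
pin=np.array([-23.6,92.3]);r=76.7
c0=np.array([26.2,150.3])
print("ang0",np.degrees(np.arctan2(*(c0-pin)[::-1])),np.linalg.norm(c0-pin))
a0=np.degrees(np.arctan2(*(c0-pin)[::-1]))
prev=c0
for a in np.linspace(a0,-6,13)[1:]:
    c=pin+np.linalg.norm(c0-pin)*np.array([np.cos(np.radians(a)),np.sin(np.radians(a))]); d=c-prev; prev=c
    l=np.radians(a-18.97); b=pin+62.5*np.array([np.cos(l),np.sin(l)])
    print(round(a,1),c.round(1),"tool x,y",(-d[1]).round(1),(-d[0]).round(1),"bar",b.round(1))
```

```text
t 4.05 m [ 25.4  -0.8 139.2] tilt [ 0.  0. -1.] jaw 103.81 Fm [0.12 0.47 1.65] open 11.7
ang0 49.34992916401489 76.44632103639783
44.7 [ 30.7 146.1] tool x,y 4.2 -4.5 bar [ 32.7 119.5]
40.1 [ 34.9 141.6] tool x,y 4.5 -4.2 bar [ 34.7 114.9]
35.5 [ 38.6 136.7] tool x,y 4.9 -3.8 bar [ 36.3 110.1]
30.9 [ 42.  131.6] tool x,y 5.1 -3.4 bar [ 37.6 105.2]
26.3 [ 44.9 126.2] tool x,y 5.4 -2.9 bar [ 38.4 100.3]
21.7 [ 47.4 120.5] tool x,y 5.6 -2.5 bar [38.8 95.2]
17.1 [ 49.5 114.7] tool x,y 5.8 -2.0 bar [38.9 90.2]
12.4 [ 51.  108.8] tool x,y 5.9 -1.6 bar [38.5 85.2]
7.8 [ 52.1 102.7] tool x,y 6.1 -1.1 bar [37.7 80.2]
3.2 [52.7 96.6] tool x,y 6.1 -0.6 bar [36.6 75.3]
-1.4 [52.8 90.4] tool x,y 6.2 -0.1 bar [35.  70.6]
-6.0 [52.4 84.3] tool x,y 6.1 0.4 bar [33.1 65.9]
```

>>> {"method": "servo_tool", "body": {
  "motion": [
    {"offset": [0.002,-0.0022,0],"roll": 0,"claw": -1},
    {"offset": [0.0022,-0.0023,0],"roll": 0,"claw": -1},
    {"offset": [0.0045,-0.0042,0],"roll": 0,"claw": -1},
    {"offset": [0.0049,-0.0038,0],"roll": 0,"claw": -1},
    {"offset": [0.0051,-0.0034,0],"roll": 0,"claw": -1},
    {"offset": [0.0054,-0.0029,0],"roll": 0,"claw": -1},
    {"offset": [0.0056,-0.0025,0],"roll": 0,"claw": -1},
    {"offset": [0,0,0],"roll": 0,"claw": -1}
  ]
}}

```text
clock: 5.05
tool_pos: [0.5645, -0.0429, 0.1087]
orientation: [87.3, 90.0, -168.9]
force: [1.3, 1.8, 1.2]
opening: 0.0118
```

Run:
```python
from st import *
st()
for n in("scene","top","wrist"):
    s=ctrl.snapshot(n); np.savez(f"pics/{n}4.npz",**s)
    P=(fcloud if n=="wrist" else cloud)(s)
    if n=="wrist": cv2.imwrite("pics/w4.png",cv2.resize(s["frame"],None,fx=1.5,fy=1.5))
    else:
        u,v=proj(s,m2w([.02,0,.1])).astype(int); crop(s,u-50,u+50,v-45,v+45,6,f"pics/{n}4c.png")
```

```text
t 5.05 m [ 46.6  -0.7 108.7] tilt [-0. -0. -1.] jaw 103.81 Fm [1.7  1.48 1.2 ] open 11.8
```

View pics/w4.png

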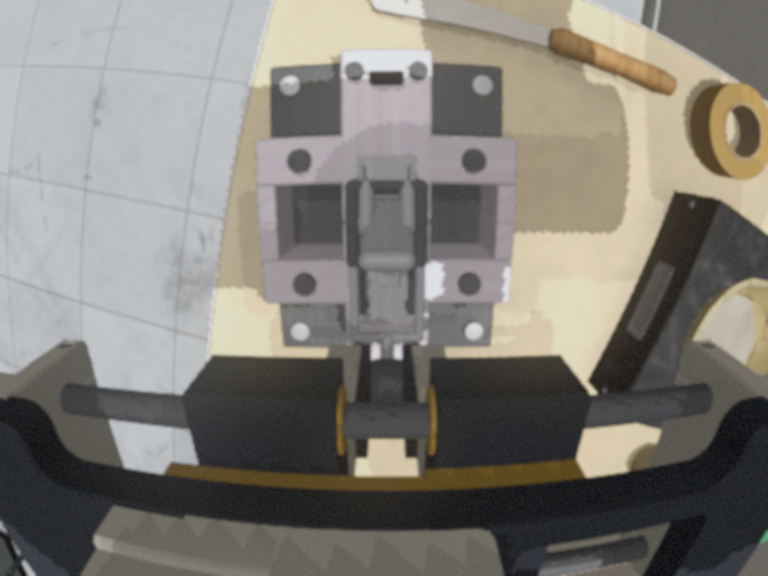

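View pics/scene4c.png

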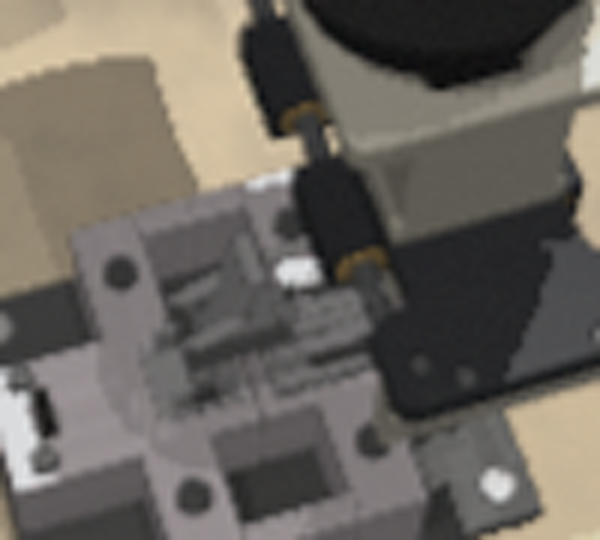

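```bash
cat > loopfit.py <<'E'
from h import *
import sys
def fit(n,zmin=78,fish=None):
    s=load(n); P=(fcloud if n.startswith("w") else cloud)(s); q=w2m(P.reshape(-1,3))*1000
    # handle: |y|<8 ; legs: 11<|y|<18
    for nm,m in (("legs",(abs(q[:,1]+.5)>10.5)&(abs(q[:,1]+.5)<19)),("mid",abs(q[:,1]+.5)<8)):
        m=m&(q[:,2]>zmin)&(q[:,2]<165)&(q[:,0]>-75)&(q[:,0]<70)
        a=q[m]; print(n,nm,len(a))
        b=np.round(a[:,0]/5)*5
        for x in np.unique(b): print("  x",x,"z med/max",np.median(a[b==x][:,2]).round(1),a[b==x][:,2].max().round(1),(b==x).sum())
if __name__=="__main__":
    fit(sys.argv[1],float(sys.argv[2]) if len(sys.argv)>2 else 78)
E
python3 loopfit.py wrist4 66; python3 loopfit.py wrist4 66 >/dev/null; python3 loopfit.py scene4 66
```

```text
wrist4 legs 2416
  x -30.0 z med/max 66.5 67.3 8
  x -25.0 z med/max 92.9 95.4 113
  x -20.0 z med/max 93.7 96.5 154
  x -15.0 z med/max 94.1 98.4 167
  x -10.0 z med/max 94.2 101.3 154
  x -5.0 z med/max 94.4 101.7 150
  x 0.0 z med/max 94.7 96.4 145
  x 5.0 z med/max 95.0 96.6 138
  x 10.0 z med/max 94.8 96.4 109
  x 15.0 z med/max 94.7 96.9 102
  x 20.0 z med/max 95.0 96.6 107
  x 25.0 z med/max 95.1 96.6 106
  x 30.0 z med/max 95.4 97.4 102
  x 35.0 z med/max 124.1 153.7 699
  x 40.0 z med/max 96.6 130.7 127
  x 45.0 z med/max 163.8 164.9 9
  x 50.0 z med/max 160.7 164.5 15
  x 55.0 z med/max 160.8 162.0 11
wrist4 mid 3359
  x -25.0 z med/max 93.1 95.4 138
  x -20.0 z med/max 93.9 98.0 168
  x -15.0 z med/max 84.5 100.4 243
  x -10.0 z med/max 100.0 109.8 363
  x -5.0 z med/max 117.8 128.9 532
  x -0.0 z med/max 126.9 129.0 312
  x 5.0 z med/max 124.8 125.3 4
  x 15.0 z med/max 74.1 74.8 15
  x 20.0 z med/max 74.3 75.6 115
  x 25.0 z med/max 73.9 75.3 29
  x 35.0 z med/max 132.9 151.4 345
  x 40.0 z med/max 121.3 143.9 617
  x 45.0 z med/max 128.7 132.0 283
  x 50.0 z med/max 131
[... 183 characters left out ...]
.8 100.4 22
  x -10.0 z med/max 95.5 101.6 16
  x -5.0 z med/max 96.2 96.4 8
  x 0.0 z med/max 95.5 96.3 8
  x 5.0 z med/max 96.5 98.6 9
  x 10.0 z med/max 96.5 99.1 11
  x 15.0 z med/max 96.2 98.6 11
  x 20.0 z med/max 95.8 98.3 11
  x 25.0 z med/max 96.9 97.9 5
  x 30.0 z med/max 96.6 98.0 7
  x 35.0 z med/max 82.0 97.4 2
scene4 mid 161
  x -25.0 z med/max 94.3 96.4 13
  x -20.0 z med/max 94.9 98.6 17
  x -15.0 z med/max 85.5 101.7 20
  x -10.0 z med/max 101.2 111.1 31
  x -5.0 z med/max 119.1 131.0 33
  x 0.0 z med/max 128.1 130.6 17
  x 5.0 z med/max 124.8 124.8 1
  x 10.0 z med/max 75.5 78.7 6
  x 15.0 z med/max 75.3 77.1 11
  x 20.0 z med/max 76.2 77.4 10
  x 25.0 z med/max 76.0 77.3 2
```

Run:
```python
from h import *
s=load("wrist4");q=w2m(fcloud(s).reshape(-1,3))*1000
m=(q[:,2]>69)&(q[:,2]<78)&(abs(q[:,1]+1)<5)&(q[:,0]>5)&(q[:,0]<33)
a=q[m];a=a[np.argsort(a[:,0])];print(a[:3].round(1).tolist(),a[-12:].round(1).tolist())
m=(q[:,2]>57)&(q[:,2]<63)&(abs(q[:,1]+1)<8)&(q[:,0]>5)&(q[:,0]<60)
a=q[m];a=a[np.argsort(a[:,0])];print("plate z",np.median(a[:,2]),a[:6,:].round(1).tolist())
```

```text
[[16.8, -4.8, 74.8], [16.9, -0.8, 74.6], [16.9, 1.2, 74.5]] [[23.2, -0.2, 74.6], [23.2, 1.9, 74.6], [23.2, -1.5, 74.4], [23.2, -5.6, 74.3], [23.3, -3.5, 74.2], [23.3, -4.9, 74.1], [23.3, -0.8, 74.0], [23.4, -4.2, 73.9], [23.5, 1.2, 73.5], [23.5, 2.6, 73.4], [23.6, 0.5, 73.3], [23.6, 3.9, 73.1]]
plate z 59.22843027413523 [[20.7, -7.2, 60.4], [20.9, 6.4, 60.0], [21.0, -8.7, 59.4], [21.1, -8.0, 59.0], [21.2, 5.0, 58.8], [21.3, 5.8, 58.4]]
```

>>> {"method": "servo_tool", "body": {
  "motion": [
    {"offset": [0.0058,-0.002,0],"roll": 0,"claw": -1},
    {"offset": [0.0059,-0.0016,0],"roll": 0,"claw": -1},
    {"offset": [0.0061,-0.0011,0],"roll": 0,"claw": -1},
    {"offset": [0.0061,-0.0006,0],"roll": 0,"claw": -1},
    {"offset": [0.005,-0.0001,0],"roll": 0,"claw": -1},
    {"offset": [0,0,0],"roll": 0,"claw": -1}
  ]
}}

```text
clock: 5.95
tool_pos: [0.5695, -0.0417, 0.0799]
orientation: [85.4, 90.0, -170.8]
force: [0.8, 1.4, 0.4]
opening: 0.0119
```

```bash
python3 - <<'E'
from st import *
st()
for n in("scene","wrist"):
    s=ctrl.snapshot(n); np.savez(f"pics/{n}5.npz",**s)
E
python3 loopfit.py wrist5 66; python3 loopfit.py scene5 66
```

```text
t 5.95 m [51.8 -0.7 79.9] tilt [-0.001 -0.    -1.   ] jaw 103.81 Fm [1.13 1.21 0.38] open 11.9
wrist5 legs 4020
  x -30.0 z med/max 66.3 66.8 9
  x -25.0 z med/max 92.7 95.0 133
  x -20.0 z med/max 92.9 95.9 230
  x -15.0 z med/max 91.3 99.1 209
  x -10.0 z med/max 89.6 101.7 194
  x -5.0 z med/max 87.4 102.2 162
  x 0.0 z med/max 85.9 87.9 162
  x 5.0 z med/max 84.1 86.0 141
  x 10.0 z med/max 157.2 164.9 249
  x 15.0 z med/max 157.3 165.0 1249
  x 20.0 z med/max 78.2 162.9 115
  x 25.0 z med/max 76.5 164.8 102
  x 30.0 z med/max 75.0 164.7 106
  x 35.0 z med/max 73.3 164.1 147
  x 40.0 z med/max 98.4 157.9 656
  x 45.0 z med/max 105.8 152.2 83
  x 50.0 z med/max 140.7 148.6 29
  x 55.0 z med/max 135.6 142.0 25
  x 60.0 z med/max 131.2 136.5 19
wrist5 mid 5703
  x -25.0 z med/max 92.9 95.4 165
  x -20.0 z med/max 93.7 97.7 246
  x -15.0 z med/max 83.9 100.4 361
  x -10.0 z med/max 100.1 108.0 539
  x -5.0 z med/max 117.6 128.3 829
  x 0.0 z med/max 127.0 129.2 477
  x 15.0 z med/max 160.8 163.6 23
  x 20.0 z med/max 160.9 165.0 1068
  x 25.0 z med/max 162.5 164.9 462
  x 30.0 z med/
[... 366 characters left out ...]
 13
  x -10.0 z med/max 89.6 98.7 13
  x -5.0 z med/max 88.8 91.8 9
  x -0.0 z med/max 86.9 88.4 6
  x 5.0 z med/max 85.6 87.3 8
  x 10.0 z med/max 83.2 157.6 9
  x 15.0 z med/max 83.0 163.8 15
  x 20.0 z med/max 79.7 80.9 10
  x 25.0 z med/max 78.6 80.2 8
  x 30.0 z med/max 77.7 79.1 5
  x 35.0 z med/max 73.2 75.1 7
scene5 mid 211
  x -25.0 z med/max 94.1 97.4 15
  x -20.0 z med/max 94.7 98.5 20
  x -15.0 z med/max 86.0 101.2 23
  x -10.0 z med/max 101.4 110.1 28
  x -5.0 z med/max 119.3 131.4 36
  x -0.0 z med/max 128.4 130.2 17
  x 5.0 z med/max 126.2 126.2 1
  x 10.0 z med/max 75.4 77.2 9
  x 15.0 z med/max 74.9 159.4 16
  x 20.0 z med/max 159.0 164.9 29
  x 25.0 z med/max 163.5 164.8 17
```

Run:
```python
import numpy as np
from scipy.optimize import brentq
piv=np.array([-19.3,64.])
def pin(t): c,s=np.cos(t),np.sin(t); return piv+[-26.3*c-9.6*s,26.3*s-9.6*c]
prev=None
for bx,bz in [(35.2,71)]+[(x,64.8) for x in (33,31,29,27,25,23,21,19,18,17)]:
    b=np.array([bx,bz]); t=brentq(lambda t:np.linalg.norm(pin(t)-b)-62.5,.3,2.18)
    d=(b-pin(t))/62.5; n=np.array([-d[1],d[0]]); D=b+10*d+25*n
    print(bx,bz,"lever",np.degrees(t).round(1),"loop",np.degrees(np.arctan2(d[1],d[0])).round(1),"disc",D.round(1),"tcpz",(D[1]-11.1).round(1), None if prev is None else ("tool x,y",(prev-D)[::-1].round(2))); prev=D
```

```text
35.2 71 lever 100.8 loop -19.3 disc [52.9 91.3] tcpz 80.2 None
33 64.8 lever 101.6 loop -25.5 disc [52.8 83.1] tcpz 72.0 ('tool x,y', array([8.23, 0.11]))
31 64.8 lever 97.0 loop -25.1 disc [50.6 83.2] tcpz 72.1 ('tool x,y', array([-0.15,  2.14]))
29 64.8 lever 92.1 loop -24.4 disc [48.4 83.4] tcpz 72.3 ('tool x,y', array([-0.22,  2.21]))
27 64.8 lever 86.9 loop -23.5 disc [46.1 83.7] tcpz 72.6 ('tool x,y', array([-0.3,  2.3]))
25 64.8 lever 81.2 loop -22.3 disc [43.7 84.1] tcpz 73.0 ('tool x,y', array([-0.4 ,  2.41]))
23 64.8 lever 74.7 loop -20.7 disc [41.2 84.7] tcpz 73.6 ('tool x,y', array([-0.53,  2.56]))
21 64.8 lever 67.3 loop -18.4 disc [38.4 85.4] tcpz 74.3 ('tool x,y', array([-0.69,  2.78]))
19 64.8 lever 58.4 loop -15.4 disc [35.3 86.3] tcpz 75.2 ('tool x,y', array([-0.9 ,  3.13]))
18 64.8 lever 52.9 loop -13.3 disc [33.5 86.8] tcpz 75.7 ('tool x,y', array([-0.57,  1.78]))
17 64.8 lever 46.2 loop -10.7 disc [31.5 87.5] tcpz 76.4 ('tool x,y', array([-0.69,  2.03]))
```

>>> {"method": "servo_tool", "body": {
  "motion": [
    {"offset": [0.004,0,0],"roll": 0,"claw": -1},
    {"offset": [0.004,0.0001,0],"roll": 0,"claw": -1},
    {"offset": [0,0,0],"roll": 0,"claw": -1}
  ]
}}

```text
clock: 6.42
tool_pos: [0.5693, -0.0417, 0.0722]
orientation: [94.2, 90.0, -161.9]
force: [0.0, 1.3, 1.8]
opening: 0.0118
```

Run:
```python
from st import *
st()
s=ctrl.snapshot("wrist"); np.savez(f"pics/wrist6.npz",**s); cv2.imwrite("pics/w6.png",cv2.resize(s["frame"],None,fx=1.5,fy=1.5))
q=w2m(fcloud(s).reshape(-1,3))*1000
for lo,hi in((-18,-12),(11,17)):
    m=(q[:,1]>lo)&(q[:,1]<hi)&(q[:,2]>62)&(q[:,2]<96)&(q[:,0]>-20)&(q[:,0]<45); a=q[m]
    print(np.polyfit(a[:,0],a[:,2],1))
m=(abs(q[:,1])<13)&(q[:,2]>62)&(q[:,2]<76)&(q[:,0]>27)&(q[:,0]<45); a=q[m]; print(len(a),np.percentile(a,[0,10,50,90,100],axis=0).round(1).tolist())
```

```text
t 6.42 m [51.6 -0.8 72.2] tilt [-0. -0. -1.] jaw 103.81 Fm [0.31 1.23 1.75] open 11.8
[-0.17190842 84.43159007]
[-0.22845544 84.11936808]
631 [[27.1, -13.0, 62.1], [32.4, -9.9, 65.4], [35.2, -0.4, 67.4], [42.4, 10.7, 71.2], [45.0, 13.0, 76.0]]
```

View pics/w6.png

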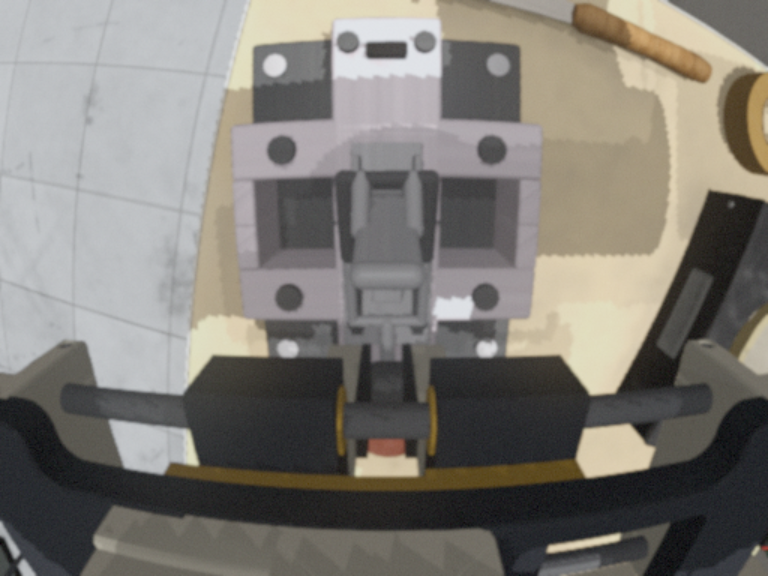

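The bar shows as the horizontal line at (388,322), beyond the nose. Now I'll measure its height.

Run:
```python
from h import *
for n in("wrist5","wrist6"):
    s=load(n); q=w2m(fcloud(s).reshape(-1,3))*1000
    for lo,hi in((-13,-7),(6,12)):
        m=(q[:,1]>lo)&(q[:,1]<hi)&(q[:,2]>56)&(q[:,2]<78)&(q[:,0]>20)&(q[:,0]<42); a=q[m];b=np.round(a[:,0])
        print(n,[(int(x),a[b==x][:,2].max().round(1)) for x in np.unique(b)])
```

```text
wrist5 [(21, np.float64(77.0)), (22, np.float64(77.2)), (23, np.float64(77.8)), (24, np.float64(60.7)), (25, np.float64(74.8)), (26, np.float64(60.7)), (27, np.float64(75.2)), (28, np.float64(73.9)), (29, np.float64(73.8)), (30, np.float64(73.3)), (31, np.float64(74.2)), (32, np.float64(60.7)), (33, np.float64(72.9)), (34, np.float64(73.1)), (35, np.float64(73.8)), (36, np.float64(73.7)), (37, np.float64(74.7)), (38, np.float64(72.9)), (39, np.float64(72.0))]
wrist5 [(20, np.float64(77.5)), (21, np.float64(77.9)), (22, np.float64(77.7)), (23, np.float64(78.0)), (24, np.float64(76.1)), (25, np.float64(77.6)), (26, np.float64(77.3)), (27, np.float64(76.5)), (28, np.float64(75.7)), (29, np.float64(75.1)), (30, np.float64(75.9)), (31, np.float64(74.8)), (32, np.float64(75.3)), (33, np.float64(74.3)), (34, np.float64(74.3)), (35, np.float64(73.7)), (36, np.float64(74.0)), (37, np.float64(74.0)), (38, np.float64(72.9)), (39, np.float64(58.5))]
wrist6 [(20, np.float64(72.6)), (21, np.float64(72.7)), (22, np.float64(72.9)), (23, np.float64(72.5)), (24, np.float64(71.2)), (25, np.float64(71.1
[... 223 characters left out ...]
, np.float64(67.6)), (36, np.float64(68.0)), (37, np.float64(65.9)), (39, np.float64(62.6)), (40, np.float64(77.1)), (41, np.float64(77.7)), (42, np.float64(78.0))]
wrist6 [(20, np.float64(73.8)), (21, np.float64(72.9)), (22, np.float64(73.0)), (23, np.float64(72.4)), (24, np.float64(72.2)), (25, np.float64(72.0)), (26, np.float64(71.6)), (27, np.float64(70.8)), (28, np.float64(69.8)), (29, np.float64(69.7)), (30, np.float64(69.5)), (31, np.float64(68.4)), (32, np.float64(68.8)), (33, np.float64(67.8)), (34, np.float64(68.0)), (35, np.float64(67.9)), (36, np.float64(67.5)), (37, np.float64(65.8)), (39, np.float64(62.6)), (40, np.float64(77.7)), (41, np.float64(77.9)), (42, np.float64(76.9))]
```

>>> {"method": "servo_tool", "body": {
  "motion": [
    {"offset": [0.0012,0,0],"roll": 0,"claw": -1},
    {"offset": [-0.0001,0.0021,0],"roll": 0,"claw": -1},
    {"offset": [-0.0001,0.0021,0],"roll": 0,"claw": -1},
    {"offset": [-0.0002,0.0022,0],"roll": 0,"claw": -1},
    {"offset": [-0.0003,0.0023,0],"roll": 0,"claw": -1},
    {"offset": [0,0,0],"roll": 0,"claw": -1}
  ]
}}

```text
clock: 7.22
tool_pos: [0.5608, -0.0438, 0.0717]
orientation: [35.1, 90.0, 138.9]
force: [2.5, 1.4, -3.2]
opening: 0.0118
```

```bash
cat > bar.py <<'E'
from st import *
import sys
def bar(n,x0,x1):
    o=st(); s=ctrl.snapshot("wrist"); np.savez(f"pics/{n}.npz",**s); cv2.imwrite(f"pics/{n}.png",cv2.resize(s["frame"],None,fx=1.5,fy=1.5))
    u,v=proj(s,m2w([.02,0,.07]),True).astype(int); crop(s,u-50,u+50,v-45,v+45,6,f"pics/{n}c.png")
    q=w2m(fcloud(s).reshape(-1,3))*1000
    for lo,hi in((-13,-7),(6,12)):
        m=(q[:,1]>lo)&(q[:,1]<hi)&(q[:,2]>56)&(q[:,2]<78)&(q[:,0]>x0)&(q[:,0]<x1); a=q[m];b=np.round(a[:,0])
        print(lo,[(int(x),float(np.median(a[b==x][:,2]).round(1)),float(a[b==x][:,2].max().round(1))) for x in np.unique(b)])
    m=(abs(q[:,1]+1)<8)&(q[:,2]>80)&(q[:,2]<135)&(q[:,0]<8)&(q[:,0]>-70); a=q[m]; i=np.argsort(a[:,2])[-20:]; print("handle tip",a[i].mean(0).round(1))
bar(sys.argv[1],float(sys.argv[2]),float(sys.argv[3]))
E
python3 bar.py w7 15 40
```

```text
t 7.22 m [42.9 -0.7 71.7] tilt [-0.  0. -1.] jaw 103.8 Fm [ 2.72  0.73 -3.24] open 11.8
-13 [(15, 59.2, 70.6), (16, 59.3, 70.3), (17, 59.4, 69.8), (18, 59.5, 60.0), (19, 59.2, 69.3), (20, 59.6, 66.4), (21, 59.1, 66.9), (22, 59.6, 66.3), (23, 58.8, 65.7), (24, 64.0, 67.3), (25, 65.4, 67.9), (26, 65.6, 67.4), (27, 66.1, 66.8), (28, 65.7, 65.8), (31, 59.7, 75.7), (32, 59.8, 77.9), (33, 72.6, 77.7), (34, 60.7, 73.8), (35, 59.8, 74.5), (36, 60.9, 76.0), (37, 60.4, 75.5), (38, 59.8, 76.2), (39, 67.6, 75.7), (40, 75.6, 75.6)]
6 [(15, 59.5, 71.9), (16, 59.6, 70.4), (17, 59.6, 70.1), (18, 59.5, 70.6), (19, 59.4, 69.4), (20, 59.6, 69.1), (21, 59.7, 69.0), (22, 59.6, 67.9), (23, 59.6, 68.2), (24, 64.9, 67.8), (25, 64.9, 66.6), (26, 66.0, 67.5), (27, 66.2, 67.2), (28, 65.7, 66.1), (30, 60.8, 60.8), (31, 59.6, 77.6), (32, 67.1, 78.0), (33, 72.0, 77.1), (34, 59.7, 76.7), (35, 61.3, 62.6), (36, 61.8, 62.8), (37, 61.3, 62.3), (38, 60.7, 61.6)]
handle tip [-19.8  -1.8 131.3]
```

View pics/w7c.png

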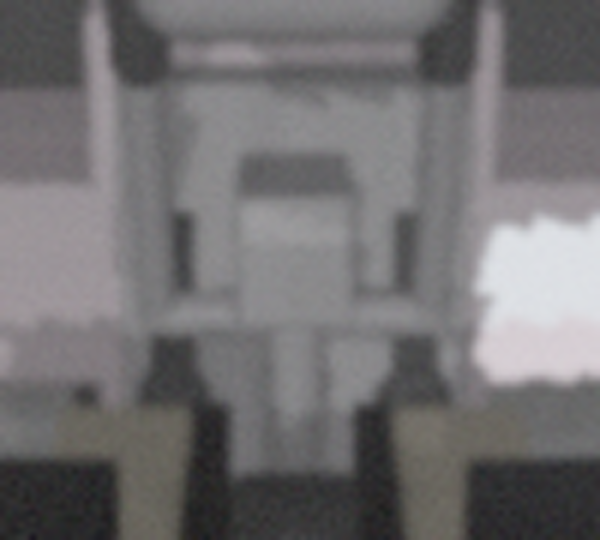

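>>> {"method": "servo_tool", "body": {
  "motion": [
    {"offset": [-0.0002,0.0012,0],"roll": 0,"claw": -1},
    {"offset": [-0.0002,0.0012,0],"roll": 0,"claw": -1},
    {"offset": [-0.0003,0.0013,0],"roll": 0,"claw": -1},
    {"offset": [-0.0003,0.0013,0],"roll": 0,"claw": -1},
    {"offset": [0,0,0],"roll": 0,"claw": -1}
  ]
}}

```text
clock: 7.9
tool_pos: [0.5562, -0.0449, 0.073]
orientation: [-82.3, 90.0, 21.5]
force: [3.1, 2.3, -3.6]
opening: 0.0116
```

```bash
python3 bar.py w8 10 30
```

```text
t 7.9 m [38.2 -0.8 73. ] tilt [ 0.  0. -1.] jaw 103.81 Fm [ 3.6   1.45 -3.62] open 11.6
-13 [(10, 59.3, 70.4), (11, 59.0, 70.1), (12, 59.4, 70.3), (13, 59.7, 70.5), (14, 59.2, 69.2), (15, 59.4, 66.8), (16, 59.2, 69.1), (17, 59.3, 67.4), (18, 59.2, 67.8), (19, 59.4, 67.2), (20, 59.8, 67.6), (21, 63.9, 67.1), (22, 66.1, 68.2), (23, 66.3, 67.6), (24, 66.6, 66.9), (27, 60.0, 77.8), (28, 73.5, 77.9), (29, 59.9, 77.8), (30, 59.3, 59.7)]
6 [(10, 59.2, 71.8), (11, 59.1, 70.9), (12, 59.6, 70.7), (13, 59.7, 69.7), (14, 59.4, 70.0), (15, 59.7, 70.4), (16, 59.3, 69.3), (17, 59.5, 68.4), (18, 59.3, 68.3), (19, 59.5, 68.1), (20, 60.3, 67.9), (21, 64.5, 67.2), (22, 66.0, 67.3), (23, 66.5, 67.4), (24, 66.2, 66.4), (27, 61.0, 78.0), (28, 73.5, 77.8), (29, 59.8, 75.8), (30, 59.3, 60.2)]
handle tip [-31.8  -1.4 130.3]
```

View pics/w8c.png

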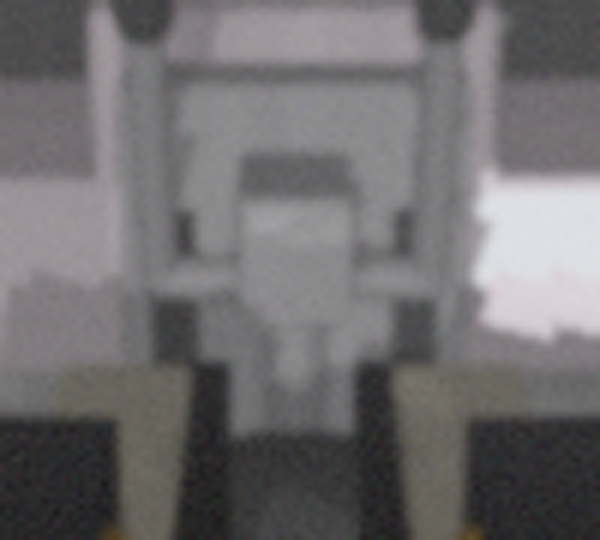

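>>> {"method": "servo_tool", "body": {
  "motion": [
    {"offset": [-0.0003,0.0014,0],"roll": 0,"claw": -1},
    {"offset": [-0.0004,0.0014,0],"roll": 0,"claw": -1},
    {"offset": [0,0,0],"roll": 0,"claw": -1}
  ]
}}

```text
clock: 8.32
tool_pos: [0.5535, -0.0456, 0.0738]
orientation: [-90.0, 90.0, 13.8]
force: [4.1, 1.9, -2.5]
opening: 0.0115
```

```bash
python3 bar.py w9 13 27
```

```text
t 8.32 m [35.4 -0.8 73.8] tilt [ 0.  0. -1.] jaw 103.81 Fm [ 4.42  0.91 -2.54] open 11.5
-13 [(13, 58.9, 60.5), (14, 59.3, 67.2), (15, 59.6, 67.6), (16, 59.0, 67.3), (17, 59.8, 67.3), (18, 59.3, 67.2), (19, 64.8, 67.2), (20, 65.9, 68.1), (21, 66.4, 67.6), (22, 66.6, 67.2), (24, 77.2, 77.3), (25, 74.0, 77.8), (26, 72.8, 77.3), (27, 59.4, 76.7)]
6 [(13, 59.7, 69.6), (14, 59.5, 69.9), (15, 59.1, 68.9), (16, 59.9, 68.1), (17, 59.5, 67.9), (18, 59.9, 67.8), (19, 65.1, 67.3), (20, 65.6, 67.4), (21, 66.7, 68.0), (22, 66.4, 67.1), (23, 64.9, 64.9), (24, 77.1, 78.0), (25, 76.2, 78.0), (26, 60.1, 77.7), (27, 59.5, 60.3)]
handle tip [-3.960e+01  1.000e-01  1.284e+02]
```

>>> {"method": "servo_tool", "body": {
  "motion": [
    {"offset": [-0.0004,0.0014,0],"roll": 0,"claw": -1},
    {"offset": [0,0,0],"roll": 0,"claw": -1}
  ]
}}

```text
clock: 8.62
tool_pos: [0.5523, -0.0459, 0.0742]
orientation: [-92.8, 90.0, 11.0]
force: [4.0, 1.5, -2.9]
opening: 0.0113
```

>>> {"method": "servo_tool", "body": {
  "motion": [
    {"offset": [-0.0003,0.0008,0],"roll": 0,"claw": -1},
    {"offset": [0,0,0],"roll": 0,"claw": -1}
  ]
}}

```text
clock: 8.88
tool_pos: [0.5516, -0.0461, 0.0744]
orientation: [-91.5, 90.0, 12.3]
force: [4.5, 2.0, -3.1]
opening: 0.012
```

```bash
python3 bar.py w10 10 25
```

```text
t 8.88 m [33.3 -0.8 74.4] tilt [ 0.  0. -1.] jaw 103.81 Fm [ 4.82  0.92 -3.15] open 12.0
-13 [(10, 59.7, 67.8), (11, 59.6, 67.6), (12, 59.6, 68.5), (13, 58.9, 67.4), (14, 59.2, 68.5), (15, 59.2, 66.8), (16, 59.3, 67.2), (17, 60.2, 67.4), (18, 65.2, 67.7), (19, 62.6, 68.1), (20, 66.5, 67.8), (21, 66.6, 67.1), (22, 77.8, 77.9), (23, 75.3, 76.7), (24, 76.1, 77.6), (25, 58.7, 59.8)]
6 [(10, 60.0, 69.7), (11, 59.1, 70.1), (12, 59.7, 69.3), (13, 59.1, 68.5), (14, 59.5, 68.7), (15, 59.8, 68.6), (16, 59.4, 67.9), (17, 63.9, 67.7), (18, 64.6, 68.0), (19, 66.8, 67.7), (20, 66.5, 67.7), (21, 66.0, 66.8), (22, 77.8, 77.8), (23, 76.6, 77.9), (24, 74.5, 77.7), (25, 59.4, 60.4)]
handle tip [-44.7  -1.9 126.3]
```

>>> {"method": "servo_tool", "body": {
  "motion": [
    {"offset": [-0.0003,0.0009,0],"roll": 0,"claw": -1},
    {"offset": [0,0,0],"roll": 0,"claw": -1}
  ]
}}

```text
clock: 9.18
tool_pos: [0.5508, -0.0463, 0.0748]
orientation: [-95.2, 90.0, 8.6]
force: [4.8, 2.2, -3.0]
opening: 0.0115
```

>>> {"method": "servo_tool", "body": {
  "motion": [
    {"offset": [-0.0002,0.0006,0],"roll": 0,"claw": -1},
    {"offset": [0,0,0],"roll": 0,"claw": -1}
  ]
}}

```text
clock: 9.43
tool_pos: [0.5503, -0.0464, 0.075]
orientation: [-97.0, 90.0, 6.8]
force: [4.3, 2.0, -2.3]
opening: 0.0116
```

```bash
python3 bar.py w11 10 25
```

```text
t 9.43 m [32.  -0.8 75. ] tilt [ 0.001  0.    -1.   ] jaw 103.81 Fm [ 4.65  0.96 -2.34] open 11.6
-13 [(10, 59.8, 68.8), (11, 59.4, 68.0), (12, 59.3, 67.6), (13, 59.3, 67.9), (14, 59.5, 67.4), (15, 59.2, 68.1), (16, 60.4, 67.9), (17, 64.9, 67.6), (18, 66.2, 67.2), (19, 67.0, 67.7), (20, 66.5, 66.8), (21, 66.0, 66.1), (22, 76.4, 77.9), (23, 75.1, 77.5), (24, 59.8, 77.9), (25, 59.2, 59.7)]
6 [(10, 59.1, 68.8), (11, 59.8, 69.7), (12, 59.5, 69.4), (13, 59.5, 67.8), (14, 59.2, 68.3), (15, 59.5, 66.6), (16, 59.4, 67.4), (17, 65.7, 67.7), (18, 66.4, 68.4), (19, 67.4, 67.8), (20, 66.5, 66.9), (21, 65.8, 77.9), (22, 75.4, 77.3), (23, 76.7, 77.5), (24, 59.8, 60.5), (25, 59.3, 60.7)]
handle tip [-48.5  -2.1 124.7]
```

View pics/w11c.png

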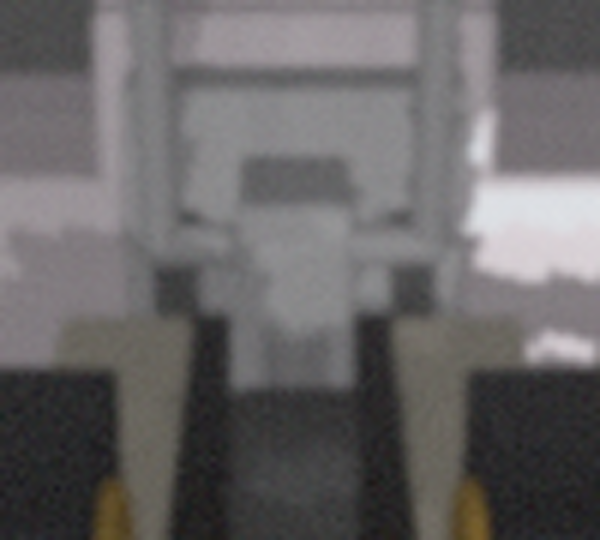

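>>> {"method": "servo_tool", "body": {
  "motion": [
    {"offset": [-0.0002,0.0006,0],"roll": 0,"claw": -1},
    {"offset": [0,0,0],"roll": 0,"claw": -1}
  ]
}}

```text
clock: 9.72
tool_pos: [0.5498, -0.0465, 0.0752]
orientation: [-94.6, 90.0, 9.2]
force: [4.9, 1.4, -3.3]
opening: 0.0119
```

>>> {"method": "servo_tool", "body": {
  "motion": [
    {"offset": [-0.0002,0.0006,0],"roll": 0,"claw": -1},
    {"offset": [0,0,0],"roll": 0,"claw": -1}
  ]
}}

```text
clock: 9.98
tool_pos: [0.5492, -0.0467, 0.0755]
orientation: [-95.7, 89.9, 8.1]
force: [5.1, 2.6, -1.7]
opening: 0.0116
```

```bash
python3 bar.py w12 10 25
```

```text
t 9.97 m [30.9 -0.8 75.5] tilt [ 0.001  0.    -1.   ] jaw 103.82 Fm [ 5.57  1.27 -1.67] open 11.6
-13 [(10, 59.6, 59.9), (11, 59.1, 67.9), (12, 59.5, 68.6), (13, 59.2, 68.2), (14, 59.5, 67.7), (15, 59.2, 67.4), (16, 65.1, 66.7), (17, 65.3, 67.9), (18, 66.4, 67.9), (19, 66.8, 67.5), (20, 65.9, 66.5), (21, 76.1, 77.9), (22, 77.2, 77.7), (23, 59.4, 60.9), (24, 59.4, 60.2), (25, 59.2, 78.0)]
6 [(10, 59.9, 60.3), (11, 59.4, 69.4), (12, 59.6, 69.2), (13, 59.1, 68.0), (14, 59.4, 66.9), (15, 59.6, 67.8), (16, 65.6, 67.5), (17, 65.8, 67.8), (18, 66.5, 68.1), (19, 66.9, 67.4), (20, 66.4, 66.5), (21, 75.7, 77.9), (22, 75.3, 76.5), (23, 59.4, 60.1), (24, 59.4, 60.7), (25, 59.4, 59.6)]
handle tip [-51.   -1.  123.2]
```

>>> {"method": "servo_tool", "body": {
  "motion": [
    {"offset": [-0.0001,0.0004,0],"roll": 0,"claw": -1},
    {"offset": [0,0,0],"roll": 0,"claw": -1}
  ]
}}

```text
clock: 10.28
tool_pos: [0.5491, -0.0467, 0.0757]
orientation: [-95.8, 89.9, 8.0]
force: [5.4, 1.7, -2.4]
opening: 0.0116
```

```bash
python3 bar.py w13 13 22
```

```text
t 10.28 m [30.8 -0.8 75.7] tilt [ 0.001  0.    -1.   ] jaw 103.82 Fm [ 5.62  0.41 -2.41] open 11.6
-13 [(13, 59.1, 59.2), (14, 59.2, 67.7), (15, 59.1, 60.2), (16, 65.3, 67.3), (17, 65.9, 68.1), (18, 66.6, 68.2), (19, 67.0, 67.8), (20, 66.4, 66.4), (21, 76.2, 77.9), (22, 76.2, 77.4)]
6 [(13, 59.3, 68.4), (14, 59.2, 68.2), (15, 59.4, 68.3), (16, 65.6, 67.8), (17, 65.4, 68.5), (18, 66.8, 68.3), (19, 67.0, 67.2), (20, 71.9, 77.9), (21, 75.6, 77.9)]
handle tip [-51.4  -2.4 123. ]
```

The TCP stopped short of its command, which means the bar is against the post. Releasing now.

>>> {"method": "servo_tool", "body": {
  "motion": [
    {"offset": [0,0,0],"roll": 0,"claw": -0.65},
    {"offset": [0,0,0],"roll": 0,"claw": -0.5},
    {"offset": [0,0,0],"roll": 0,"claw": -0.45},
    {"offset": [0,0,0],"roll": 0,"claw": -0.45}
  ]
}}

```text
clock: 10.82
tool_pos: [0.548, -0.0471, 0.0753]
orientation: [92.1, 90.0, -164.1]
force: [-0.0, 0.1, -0.4]
opening: 0.0239
```

```bash
python3 bar.py w14 10 25
```

```text
t 10.82 m [29.7 -0.9 75.3] tilt [-0.001 -0.    -1.   ] jaw 103.8 Fm [-0.01  0.12 -0.38] open 23.9
-13 [(10, 59.5, 59.9), (11, 59.4, 71.0), (12, 59.5, 70.4), (13, 59.3, 71.1), (14, 59.1, 71.9), (15, 59.5, 71.2), (16, 59.4, 70.4), (17, 69.0, 71.3), (18, 69.9, 71.8), (19, 71.0, 72.6), (20, 70.6, 72.0), (21, 69.7, 71.3)]
6 [(10, 59.8, 71.6), (11, 59.8, 72.9), (12, 59.5, 72.6), (13, 59.8, 71.6), (14, 59.5, 72.4), (15, 59.7, 72.1), (16, 59.4, 72.2), (17, 68.8, 71.9), (18, 70.3, 72.4), (19, 66.1, 72.5), (20, 71.2, 77.7), (21, 70.0, 71.2)]
handle tip [-51.6  -2.1 122.8]
```

View pics/w14c.png

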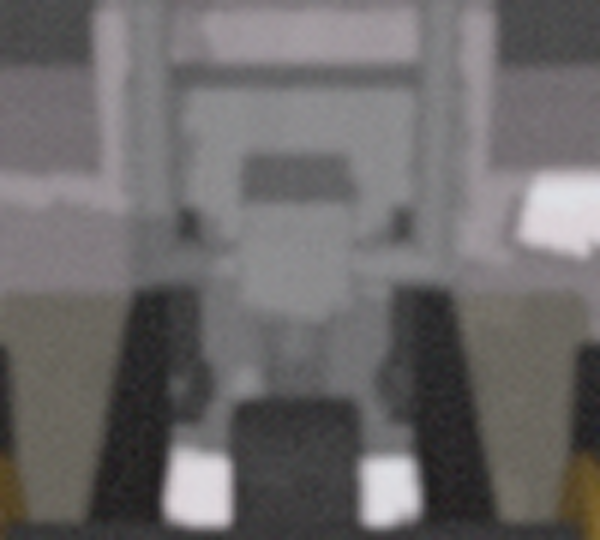

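>>> {"method": "servo_tool", "body": {
  "motion": [
    {"offset": [0,0,0],"roll": 0,"claw": -0.3},
    {"offset": [0,0,0],"roll": 0,"claw": -0.3},
    {"offset": [-0.01,0,0],"roll": 0,"claw": -0.3},
    {"offset": [-0.03,0,0],"roll": 0,"claw": -0.3},
    {"offset": [-0.04,0,0],"roll": 0,"claw": -0.5},
    {"offset": [-0.04,0,0],"roll": 0,"claw": -1},
    {"offset": [-0.01,0.02,0],"roll": 0,"claw": -1},
    {"offset": [0,0.02,0],"roll": 0,"claw": -1},
    {"offset": [0,0,0],"roll": 0,"claw": -1},
    {"offset": [0,0,0],"roll": 0,"claw": -1}
  ]
}}

```text
clock: 12.12
tool_pos: [0.51, -0.0564, 0.206]
orientation: [-99.0, 89.9, 4.8]
force: [-0.7, 0.2, -0.0]
opening: 0.0004
```

```bash
python3 bar.py w15 5 27
python3 - <<'E'
from h import *
q=w2m(fcloud(load("w15")).reshape(-1,3))*1000
m=(abs(q[:,1]+1)<7)&(q[:,2]>66)&(q[:,2]<130)&(q[:,0]<0)&(q[:,0]>-90); a=q[m];b=np.round(a[:,2]/5)*5
for z in np.unique(b): print(z,a[b==z][:,0].min().round(1),np.median(a[b==z][:,0]).round(1),a[b==z][:,0].max().round(1),(b==z).sum())
E
```

```text
t 12.12 m [ -9.5  -0.8 206. ] tilt [ 0.001  0.    -1.   ] jaw 103.81 Fm [-0.63  0.35 -0.01] open 0.4
-13 [(5, 58.8, 59.4), (6, 59.6, 59.6), (7, 59.2, 60.5), (8, 59.1, 59.5), (9, 58.9, 60.0), (10, 59.1, 60.1), (11, 59.6, 61.3), (12, 58.7, 60.1), (13, 59.2, 60.2), (14, 59.6, 60.1), (15, 59.2, 59.4), (16, 59.2, 59.7), (17, 69.8, 71.1), (18, 59.1, 70.7), (19, 65.3, 72.6), (20, 59.5, 71.5), (25, 60.8, 60.8), (26, 58.5, 59.8), (27, 59.7, 59.9)]
6 [(5, 59.3, 72.3), (6, 59.8, 73.5), (7, 59.8, 72.8), (8, 59.5, 71.8), (9, 60.1, 73.9), (10, 59.5, 72.1), (11, 59.7, 72.1), (12, 59.9, 72.5), (13, 59.9, 72.0), (14, 59.5, 60.1), (15, 70.6, 71.9), (16, 59.5, 60.6), (17, 70.6, 71.2), (18, 65.3, 71.3), (19, 71.0, 71.9), (20, 70.9, 72.2), (21, 69.4, 69.4), (25, 60.2, 60.3), (26, 59.4, 59.9), (27, 59.9, 60.4)]
handle tip [-52.   -1.1 122.4]
65.0 -17.7 -17.7 -17.6 3
75.0 -22.4 -21.3 -20.9 12
80.0 -24.7 -23.0 -21.5 28
85.0 -27.8 -26.4 -24.7 29
90.0 -31.8 -30.3 -27.9 37
95.0 -34.8 -33.4 -31.9 36
100.0 -38.4 -36.4 -34.9 36
105.0 -41.5 -40.1 -37.8 42
110.0 -45.1 -43.8 -41.5 46
115.0 -47.7 -46.5 -45.1 41
120.0 -55.1 -52.5 -49.0 133
125.0 -52.1 -52.0 -51.3 3
```

View pics/w15.png

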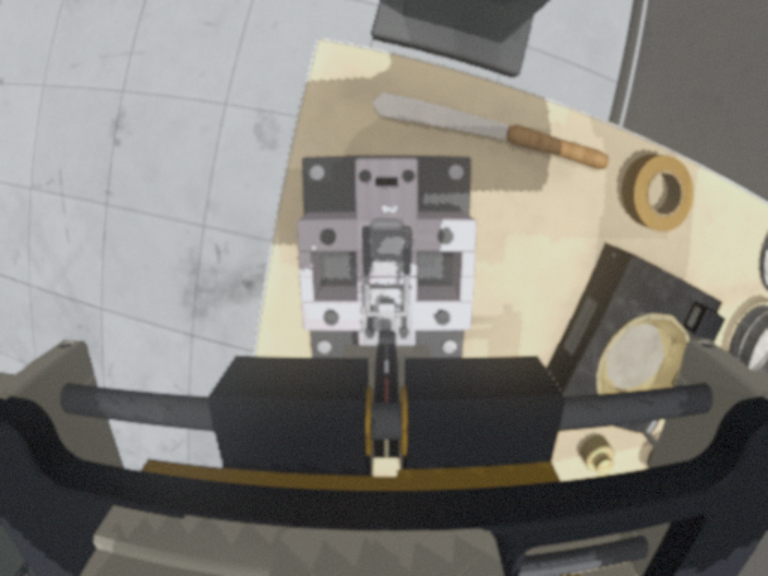

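>>> {"method": "servo_tool", "body": {
  "motion": [
    {"offset": [0.04,0,0],"roll": 0,"claw": -1},
    {"offset": [0.04,0,0],"roll": 0,"claw": -1},
    {"offset": [0.012,0.005,0],"roll": 0,"claw": -1},
    {"offset": [0,0.01,0],"roll": 0,"claw": -1},
    {"offset": [0,0.004,0],"roll": 0,"claw": -1},
    {"offset": [0,0,0],"roll": 0,"claw": -1}
  ]
}}

```text
clock: 12.92
tool_pos: [0.4916, -0.0609, 0.1148]
orientation: [-92.6, 89.8, 11.2]
force: [0.3, 0.1, 0.1]
opening: 0.0001
```

```bash
python3 bar.py w16 16 22
python3 - <<'E'
import numpy as np
piv=np.array([-20,64.]); 
E=lambda t:(lambda c,s:piv+[-55*c+6*s,55*s+6*c])(np.cos(np.radians(t)),np.sin(np.radians(t)))
th=[58,55,52,49,46,43,40,37,34,31,28,25,22,19,16,13,10,7,5]
p=E(58);print(p)
for t in th[1:]:
    q=E(t);print(t,q.round(1),"tool x,y",(p-q)[::-1].round(2));p=q
E
```

```text
t 12.93 m [-28.4  -0.8 114.8] tilt [ 0.003  0.001 -1.   ] jaw 103.82 Fm [0.31 0.08 0.1 ] open 0.1
-13 []
6 []
handle tip [-38.   -2.1 134.5]
[-44.05727096 113.82216087]
55 [-46.6 112.5] tool x,y [1.33 2.57]
52 [-49.1 111. ] tool x,y [1.46 2.5 ]
49 [-51.6 109.4] tool x,y [1.59 2.42]
46 [-53.9 107.7] tool x,y [1.71 2.34]
43 [-56.1 105.9] tool x,y [1.83 2.24]
40 [-58.3 103.9] tool x,y [1.95 2.14]
37 [-60.3 101.9] tool x,y [2.06 2.04]
34 [-62.2  99.7] tool x,y [2.16 1.93]
31 [-64.1  97.5] tool x,y [2.26 1.81]
28 [-65.7  95.1] tool x,y [2.35 1.69]
25 [-67.3  92.7] tool x,y [2.44 1.57]
22 [-68.7  90.2] tool x,y [2.52 1.44]
19 [-70.1  87.6] tool x,y [2.59 1.3 ]
16 [-71.2  84.9] tool x,y [2.65 1.17]
13 [-72.2  82.2] tool x,y [2.71 1.03]
10 [-73.1  79.5] tool x,y [2.76 0.88]
7 [-73.9  76.7] tool x,y [2.8  0.74]
5 [-74.3  74.8] tool x,y [1.89 0.41]
```

View pics/w16.png

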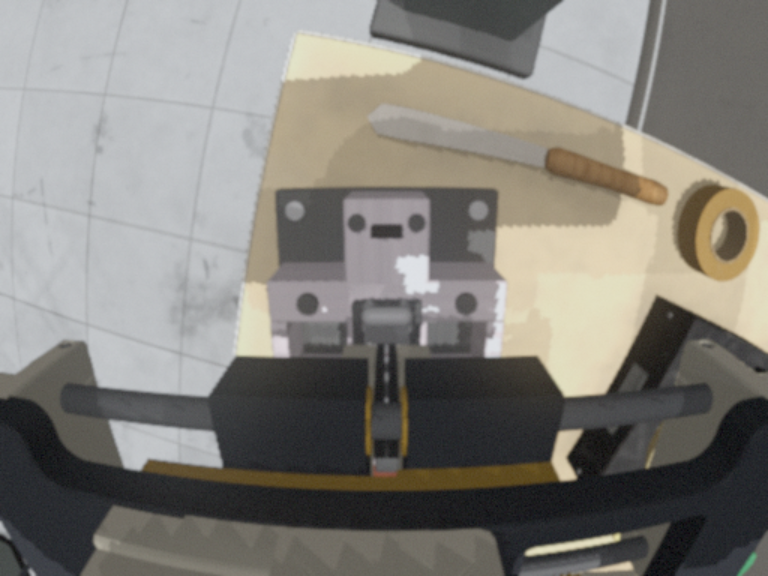

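>>> {"method": "servo_tool", "body": {
  "motion": [
    {"offset": [0.001,0.003,0],"roll": 0,"claw": -1},
    {"offset": [0,0.003,0],"roll": 0,"claw": -1},
    {"offset": [0.0013,0.0026,0],"roll": 0,"claw": -1},
    {"offset": [0.0015,0.0025,0],"roll": 0,"claw": -1},
    {"offset": [0,0,0],"roll": 0,"claw": -1}
  ]
}}

```text
clock: 13.6
tool_pos: [0.48, -0.0637, 0.1094]
orientation: [85.3, 90.0, -170.9]
force: [0.5, 0.0, 0.2]
opening: 0.0005
```

```bash
cat > lev.py <<'E'
from st import *
import sys
st(); n=sys.argv[1]
for c in ("wrist","scene"):
    s=ctrl.snapshot(c); np.savez(f"pics/{c}{n}.npz",**s)
    q=w2m((fcloud if c=="wrist" else cloud)(s).reshape(-1,3))*1000
    m=(abs(q[:,1]+1)<8)&(q[:,2]>58)&(q[:,2]<132)&(q[:,0]<-38)&(q[:,0]>-95); a=q[m];b=np.round(a[:,0]/4)*4
    print(c,[(int(z),float(np.median(a[b==z][:,2]).round(1)),int((b==z).sum())) for z in np.unique(b)])
    if c=="scene":
        u,v=proj(s,m2w([-.01,0,.07])).astype(int); crop(s,u-50,u+50,v-45,v+45,6,f"pics/s{n}.png")
        for p in ([0.019,-.012,.0715],[.019,.010,.0715]): print("bar px",proj(s,m2w(p)).round(1))
    else: cv2.imwrite(f"pics/w{n}.png",cv2.resize(s["frame"],None,fx=1.5,fy=1.5))
E
python3 lev.py 17
```

```text
t 13.6 m [-40.4  -0.8 109.4] tilt [-0. -0. -1.] jaw 103.8 Fm [ 0.46 -0.1   0.22] open 0.5
wrist [(-76, 58.3, 7), (-72, 58.6, 73), (-68, 58.2, 15), (-64, 114.9, 2), (-60, 116.3, 262), (-56, 116.7, 103), (-52, 119.7, 448), (-48, 125.1, 106), (-44, 126.7, 16), (-40, 97.5, 4)]
scene [(-76, 61.8, 2), (-72, 59.9, 13), (-68, 59.1, 4)]
bar px [273.9 252.9]
bar px [270.3 243.2]
```

View pics/w17.png

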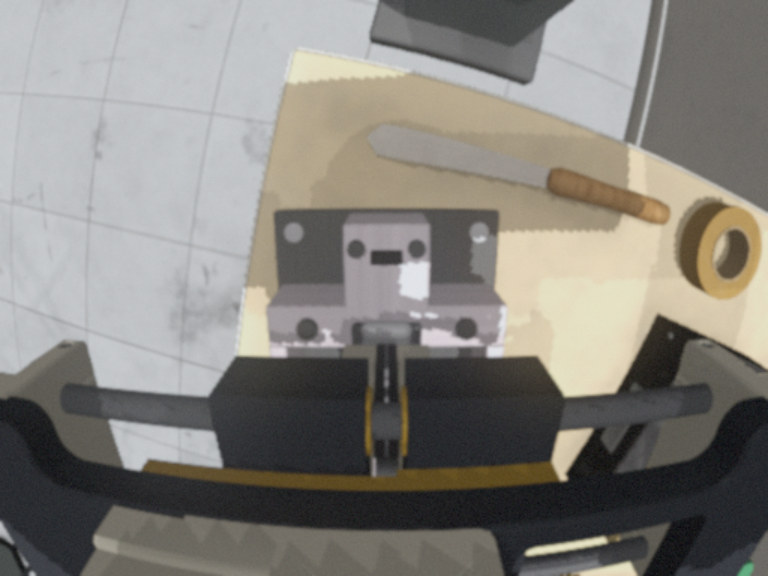

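View pics/s17.png

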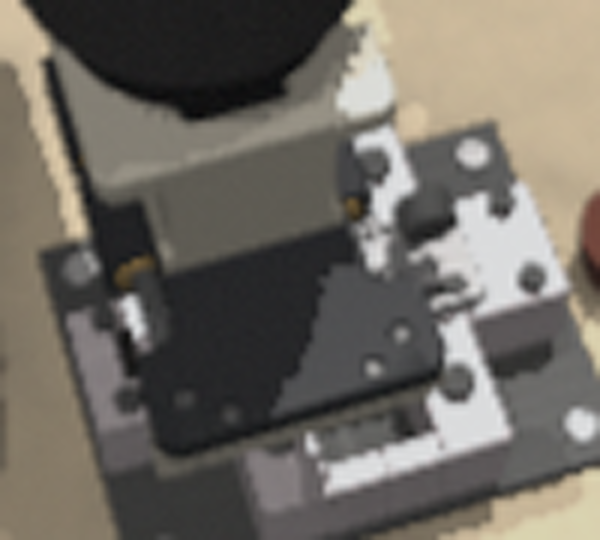

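>>> {"method": "servo_tool", "body": {
  "motion": [
    {"offset": [0.0016,0.0024,0],"roll": 0,"claw": -1},
    {"offset": [0.0017,0.0023,0],"roll": 0,"claw": -1},
    {"offset": [0.0018,0.0022,0],"roll": 0,"claw": -1},
    {"offset": [0.002,0.0021,0],"roll": 0,"claw": -1},
    {"offset": [0.0021,0.002,0],"roll": 0,"claw": -1},
    {"offset": [0,0,0],"roll": 0,"claw": -1}
  ]
}}

```text
clock: 14.45
tool_pos: [0.4692, -0.0663, 0.1002]
orientation: [85.5, 90.0, -170.7]
force: [0.1, 0.6, -0.1]
opening: 0.0005
```

```bash
python3 lev.py 18
```

```text
t 14.45 m [-51.4  -0.8 100.2] tilt [-0.001 -0.    -1.   ] jaw 103.8 Fm [ 0.28  0.59 -0.14] open 0.5
wrist [(-76, 58.7, 12), (-72, 104.2, 317), (-68, 104.9, 136), (-64, 106.9, 330), (-60, 117.7, 435), (-56, 117.6, 26), (-52, 92.2, 8), (-48, 89.6, 6), (-44, 87.6, 6), (-40, 84.8, 8)]
scene []
bar px [273.9 252.9]
bar px [270.3 243.2]
```

View pics/w18.png

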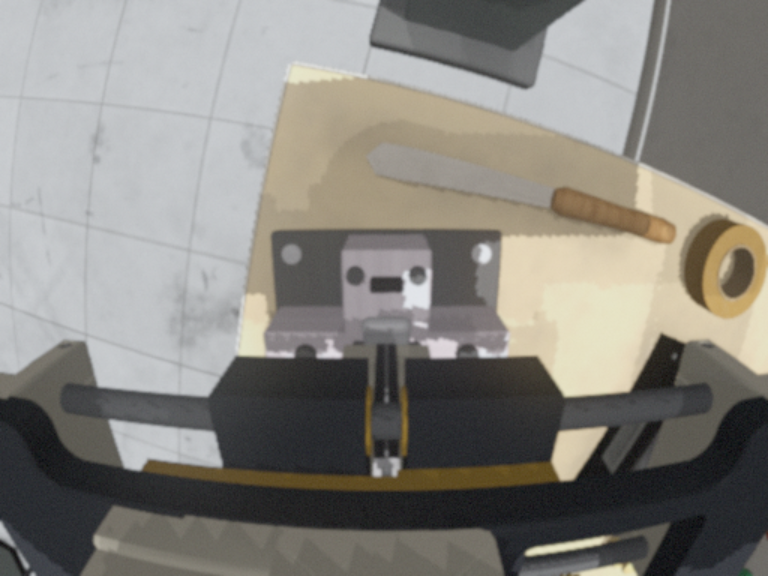

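Run:
```python
from h import *
s=load("scene18"); crop(s,245,305,215,270,10,"pics/s18z.png")
q=w2m(cloud(s).reshape(-1,3))*1000
m=(abs(q[:,1]+1)<20)&(q[:,2]>66)&(q[:,2]<120)&(q[:,0]>0)&(q[:,0]<50);i=np.where(m)[0]
print([((int(k%512),int(k//512)),q[k].round(0).astype(int).tolist()) for k in i[::4]])
```

```text
[((275, 237), [26, 6, 103]), ((279, 237), [34, 4, 103]), ((277, 238), [29, 1, 106]), ((272, 239), [20, 5, 100]), ((276, 239), [26, 0, 105]), ((280, 239), [34, -1, 102]), ((274, 240), [22, -1, 105]), ((278, 240), [30, -2, 102]), ((272, 241), [19, 1, 98]), ((276, 241), [25, -3, 104]), ((280, 241), [32, -6, 105]), ((268, 242), [15, 14, 72]), ((273, 242), [19, -2, 101]), ((277, 242), [26, -6, 104]), ((281, 242), [34, -7, 101]), ((265, 243), [9, 13, 74]), ((269, 243), [17, 12, 69]), ((275, 243), [22, -6, 102]), ((279, 243), [30, -6, 98]), ((263, 244), [4, 11, 75]), ((269, 244), [16, 9, 72]), ((274, 244), [20, -6, 98]), ((278, 244), [28, -7, 95]), ((263, 245), [4, 11, 71]), ((272, 245), [20, 4, 74]), ((276, 245), [24, -6, 93]), ((268, 246), [12, 3, 77]), ((272, 246), [20, 1, 75]), ((276, 246), [25, -6, 88]), ((270, 247), [15, 1, 75]), ((274, 247), [23, -2, 75]), ((269, 248), [12, -1, 77]), ((273, 248), [20, -3, 75]), ((270, 249), [14, -4, 76]), ((274, 249), [21, -7, 78]), ((270, 250), [13, -5, 74]), ((269, 251), [11, -6, 72]), ((273, 251), [19, -8, 72]), ((273, 252), [18, -10, 73]), ((271, 254), [13, -12, 71]), ((267, 255), [4, -13, 73]), ((271, 255), [12, -14, 71]), ((270, 256), [10, -16, 72])]
```

View pics/s18z.png

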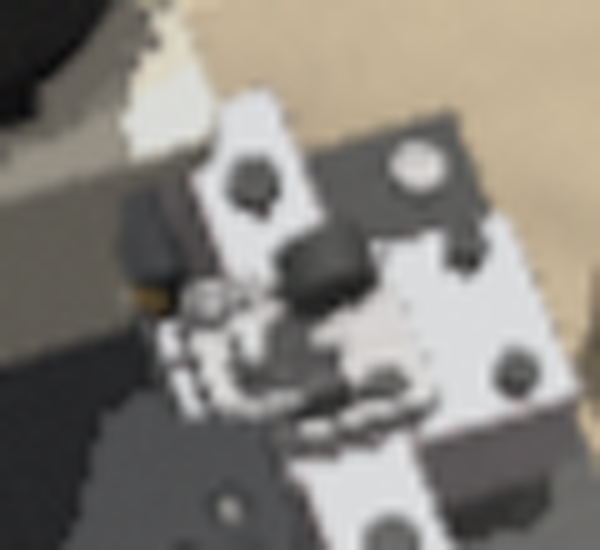

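>>> {"method": "servo_tool", "body": {
  "motion": [
    {"offset": [0.0022,0.0019,0],"roll": 0,"claw": -1},
    {"offset": [0.0023,0.0018,0],"roll": 0,"claw": -1},
    {"offset": [0.0023,0.0017,0],"roll": 0,"claw": -1},
    {"offset": [0.0024,0.0016,0],"roll": 0,"claw": -1},
    {"offset": [0,0,0],"roll": 0,"claw": -1}
  ]
}}

```text
clock: 15.18
tool_pos: [0.4624, -0.068, 0.0909]
orientation: [85.8, 90.0, -170.4]
force: [0.6, 0.3, 0.0]
opening: 0.0003
```

```bash
python3 lev.py 19
```

```text
t 15.18 m [-58.5  -0.8  90.9] tilt [-0.001 -0.    -1.   ] jaw 103.8 Fm [0.65 0.15 0.04] open 0.3
wrist [(-80, 92.9, 185), (-76, 93.8, 173), (-72, 91.3, 262), (-68, 109.1, 813), (-64, 108.5, 38), (-60, 86.4, 10), (-56, 84.4, 8), (-52, 83.0, 9), (-48, 81.8, 8), (-44, 80.2, 7), (-40, 78.2, 10)]
scene []
bar px [273.9 252.9]
bar px [270.3 243.2]
```

>>> {"method": "servo_tool", "body": {
  "motion": [
    {"offset": [0.0025,0.0014,0],"roll": 0,"claw": -1},
    {"offset": [0.0026,0.0013,0],"roll": 0,"claw": -1},
    {"offset": [0.0026,0.0012,0],"roll": 0,"claw": -1},
    {"offset": [0,0,0],"roll": 0,"claw": -1}
  ]
}}

```text
clock: 15.78
tool_pos: [0.4586, -0.0689, 0.0831]
orientation: [86.8, 90.0, -169.4]
force: [0.4, 0.6, -0.4]
opening: 0.0004
```

```bash
python3 lev.py 20
```

```text
t 15.78 m [-62.3  -0.8  83.1] tilt [-0.001 -0.    -1.   ] jaw 103.81 Fm [ 0.54  0.46 -0.43] open 0.4
wrist [(-84, 83.3, 167), (-80, 84.7, 166), (-76, 83.0, 183), (-72, 101.6, 850), (-68, 100.8, 45), (-64, 80.0, 9), (-60, 128.5, 82), (-56, 128.5, 123), (-52, 127.6, 26), (-48, 76.2, 9), (-44, 75.2, 9), (-40, 74.7, 3)]
scene []
bar px [273.9 252.9]
bar px [270.3 243.2]
```

>>> {"method": "servo_tool", "body": {
  "motion": [
    {"offset": [0.0014,0.0005,0],"roll": 0,"claw": -1},
    {"offset": [0.0014,0.0005,0],"roll": 0,"claw": -1},
    {"offset": [0.0014,0.0004,0],"roll": 0,"claw": -1},
    {"offset": [0.0014,0.0004,0],"roll": 0,"claw": -1},
    {"offset": [0,0,0],"roll": 0,"claw": -1}
  ]
}}

```text
clock: 16.5
tool_pos: [0.4571, -0.0693, 0.0777]
orientation: [83.2, 90.0, -173.0]
force: [0.1, 0.0, 0.2]
opening: 0.0006
```

```bash
python3 lev.py 21
```

```text
t 16.5 m [-63.9  -0.8  77.7] tilt [-0. -0. -1.] jaw 103.8 Fm [ 0.13 -0.03  0.23] open 0.6
wrist [(-88, 76.8, 1), (-84, 77.7, 234), (-80, 77.9, 150), (-76, 90.9, 585), (-72, 97.1, 424), (-68, 95.1, 28), (-64, 124.0, 35), (-60, 123.1, 136), (-56, 123.0, 98), (-52, 73.6, 9), (-48, 72.6, 9), (-44, 72.5, 4)]
scene []
bar px [273.9 252.9]
bar px [270.3 243.2]
```

>>> {"method": "servo_tool", "body": {
  "motion": [
    {"offset": [0.0015,0.0003,0],"roll": 0,"claw": -1},
    {"offset": [0.0015,0.0003,0],"roll": 0,"claw": -1},
    {"offset": [0,0,0],"roll": 0,"claw": -1}
  ]
}}

```text
clock: 16.98
tool_pos: [0.4566, -0.0694, 0.0747]
orientation: [81.9, 90.0, -174.3]
force: [0.7, -0.1, -0.5]
opening: 0.0006
```

```bash
python3 lev.py 22
```

```text
t 16.98 m [-64.5  -0.8  74.7] tilt [-0. -0. -1.] jaw 103.81 Fm [ 0.68 -0.26 -0.45] open 0.6
wrist [(-88, 72.5, 24), (-84, 74.5, 227), (-80, 74.1, 152), (-76, 91.3, 871), (-72, 93.3, 122), (-68, 92.2, 24), (-64, 120.5, 52), (-60, 120.1, 144), (-56, 120.0, 78), (-52, 71.9, 11), (-48, 71.6, 10)]
scene []
bar px [273.9 252.9]
bar px [270.3 243.2]
```

>>> {"method": "servo_tool", "body": {
  "motion": [
    {"offset": [0.0015,0.0002,0],"roll": 0,"claw": -1},
    {"offset": [0.0015,0.0001,0],"roll": 0,"claw": -1},
    {"offset": [0,0,0],"roll": 0,"claw": -1}
  ]
}}

```text
clock: 17.45
tool_pos: [0.4563, -0.0695, 0.0717]
orientation: [90.1, 90.0, -166.1]
force: [-0.1, -0.7, -0.1]
opening: 0.0009
```

```bash
python3 lev.py 23
```

```text
t 17.45 m [-64.8  -0.8  71.7] tilt [-0. -0. -1.] jaw 103.81 Fm [-0.26 -0.61 -0.07] open 0.9
wrist [(-88, 68.8, 58), (-84, 71.2, 213), (-80, 70.7, 156), (-76, 88.9, 919), (-72, 89.8, 71), (-68, 79.4, 24), (-64, 117.3, 62), (-60, 117.2, 143), (-56, 116.8, 69), (-52, 69.8, 11), (-48, 70.1, 8)]
scene []
bar px [273.9 252.9]
bar px [270.3 243.2]
```

>>> {"method": "servo_tool", "body": {
  "motion": [
    {"offset": [0.0007,0,0],"roll": 0,"claw": -1},
    {"offset": [0.0007,0,0],"roll": 0,"claw": -1},
    {"offset": [0,0,0],"roll": 0,"claw": -1}
  ]
}}

```text
clock: 17.92
tool_pos: [0.4564, -0.0695, 0.0704]
orientation: [101.0, 90.0, -155.2]
force: [0.4, 0.2, -0.2]
opening: 0.0004
```

>>> {"method": "servo_tool", "body": {
  "motion": [
    {"offset": [0.0005,0,0],"roll": 0,"claw": -1},
    {"offset": [0,0,0],"roll": 0,"claw": -1}
  ]
}}

```text
clock: 18.18
tool_pos: [0.4564, -0.0695, 0.0702]
orientation: [-125.9, 90.0, -22.1]
force: [-0.9, 0.4, 4.3]
opening: 0.0003
```

>>> {"method": "servo_tool", "body": {
  "motion": [
    {"offset": [0.0004,0,0],"roll": 0,"claw": -1},
    {"offset": [0,0,0],"roll": 0,"claw": -1}
  ]
}}

```text
clock: 18.42
tool_pos: [0.4565, -0.0695, 0.0701]
orientation: [-127.8, 90.0, -24.0]
force: [-3.5, 0.2, 9.5]
opening: 0.0007
```

```bash
python3 lev.py 24
```

```text
t 18.43 m [-64.6  -0.9  70.1] tilt [ 0. -0. -1.] jaw 103.82 Fm [-3.38  1.06  9.52] open 0.7
wrist [(-88, 67.9, 68), (-84, 69.6, 203), (-80, 69.3, 166), (-76, 87.2, 888), (-72, 88.3, 99), (-68, 86.6, 28), (-64, 115.8, 63), (-60, 115.4, 131), (-56, 115.3, 78), (-52, 68.8, 10), (-48, 69.0, 7)]
scene []
bar px [273.9 252.9]
bar px [270.3 243.2]
```

The force rose sharply at z=70, so the lever is on its stop. I'll hold briefly, then retreat upward.

>>> {"method": "servo_tool", "body": {
  "motion": [
    {"offset": [0,0,0],"roll": 0,"claw": -1},
    {"offset": [0,0,0],"roll": 0,"claw": -1},
    {"offset": [-0.002,0,0],"roll": 0,"claw": -1},
    {"offset": [-0.01,0,0],"roll": 0,"claw": -1},
    {"offset": [-0.04,0,0],"roll": 0,"claw": -1},
    {"offset": [-0.05,0,0],"roll": 0,"claw": -1},
    {"offset": [-0.03,0.03,0],"roll": 0,"claw": -1},
    {"offset": [0,0.04,0],"roll": 0,"claw": -1},
    {"offset": [0,0,0],"roll": 0,"claw": -1}
  ]
}}

```text
clock: 19.65
tool_pos: [0.3865, -0.0866, 0.2025]
orientation: [-73.6, 89.9, 30.2]
force: [0.9, -0.3, -0.2]
opening: 0.0005
```

```bash
python3 lev.py 25
python3 - <<'E'
from h import *
for n in("wrist25","scene25"):
    s=load(n); q=w2m((fcloud if n[0]=="w" else cloud)(s).reshape(-1,3))*1000
    for nm,m in(("bar",(((q[:,1]>-13)&(q[:,1]<-7))|((q[:,1]>6)&(q[:,1]<12)))&(q[:,0]>10)&(q[:,0]<28)&(q[:,2]>62)&(q[:,2]<80)),("mid",(abs(q[:,1]+1)<7)&(q[:,0]>-95)&(q[:,0]<-10)&(q[:,2]>52)&(q[:,2]<140))):
        a=q[m];b=np.round(a[:,0]/(1 if nm=="bar" else 6))*(1 if nm=="bar" else 6)
        print(n,nm,[(int(x),float(np.median(a[b==x][:,2]).round(1)),int((b==x).sum())) for x in np.unique(b)])
E
```

```text
t 19.65 m [-136.6   -0.7  202.5] tilt [ 0.002  0.001 -1.   ] jaw 103.78 Fm [ 0.78 -0.51 -0.24] open 0.5
wrist [(-88, 68.0, 9), (-84, 68.8, 13), (-80, 69.4, 6), (-76, 69.4, 7), (-72, 69.4, 5), (-68, 69.0, 8), (-64, 69.9, 7), (-60, 68.8, 5), (-56, 69.3, 7), (-52, 68.9, 6), (-48, 69.1, 5), (-44, 69.4, 7), (-40, 69.1, 5)]
scene [(-88, 69.8, 4), (-84, 71.3, 17), (-80, 70.6, 16), (-76, 70.8, 18), (-72, 70.9, 20), (-68, 70.9, 16), (-64, 71.5, 15), (-60, 70.8, 15), (-56, 70.7, 18), (-52, 70.6, 15), (-48, 71.1, 15), (-44, 70.2, 20), (-40, 71.4, 15)]
bar px [273.9 252.9]
bar px [270.3 243.2]
wrist25 bar [(17, 71.2, 5), (18, 70.8, 1)]
wrist25 mid [(-84, 68.3, 23), (-78, 69.1, 9), (-72, 69.4, 9), (-66, 69.0, 10), (-60, 69.1, 10), (-54, 69.2, 8), (-48, 69.1, 9), (-42, 69.2, 9), (-36, 69.0, 4)]
scene25 bar [(10, 70.6, 1), (12, 71.2, 1), (15, 72.5, 2), (16, 71.8, 1), (17, 72.1, 2), (18, 72.6, 2), (19, 72.8, 1), (22, 62.8, 1), (24, 63.9, 1)]
scene25 mid [(-84, 71.2, 21), (-78, 70.3, 21), (-72, 70.9, 23), (-66, 71.4, 21), (-60, 70.5, 19), (-54, 70.9, 20), (-48, 70.7, 21), (-42, 70.4, 23), (-36, 70.6, 22), (-30, 70.6, 22), (-24, 64.9, 15), (-18, 66.7, 14), (-12, 53.2, 9)]
```

View pics/w25.png

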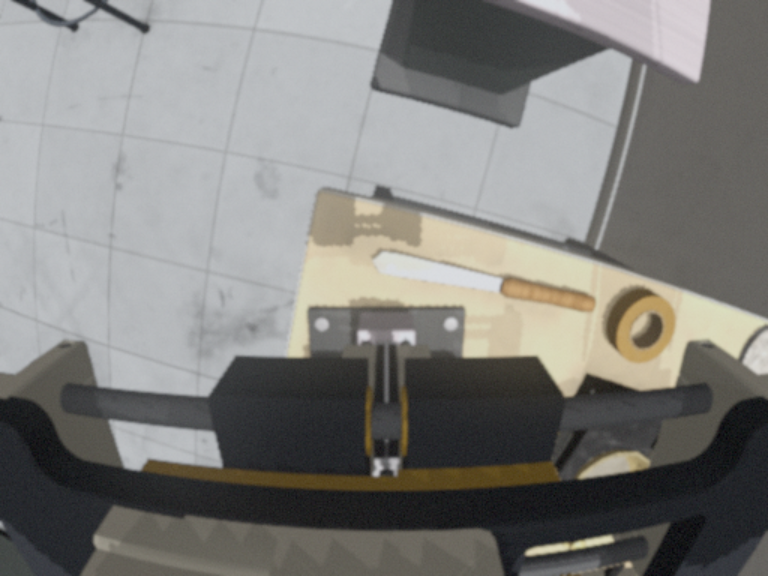

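View pics/s25.png

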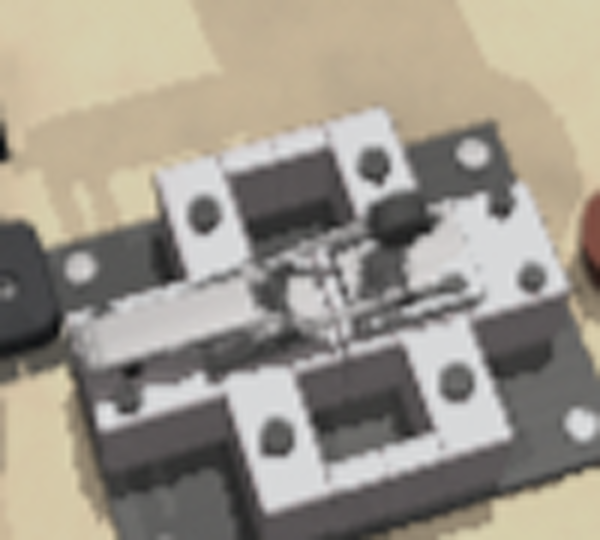

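The lever lies flat at z≈70 along its whole length. The bar is under the nose, at (≈17.5, z≈69.5). Nothing is touching it, so I'm handing in.

Run:
```python
from st import *
st(); print(ctrl.close_job())
```

```text
t 19.75 m [-134.5   -0.9  202.3] tilt [ 0.002  0.    -1.   ] jaw 103.81 Fm [-0.16 -0.27 -0.78] open 0.5
the job is handed in; nothing more can be done
None
```

The mould is latched and the job was handed in at about 20 s.

**What I did:** I pinched the pull, swung the loop down past the nose and drew it back until the bar stopped against the post. The tool force was then about 5.6 N along the draw (6.1 N in all), part of it from turning the lever. The true seat came out at x ≈ 18 mm in my measured mould frame, so the keeper sits about 8–9 mm nearer than nominal. After I let go, the bar rose under the nose and stayed there. I then pressed the lever down along its arc. The force stayed below about 1 N until the stop and reached 9.5 N there, and then I backed the arm away.

**Last checks:**
- **Lever:** it lay flat at z ≈ 70 mm with the arm gone.
- **Bar:** its centre was at z ≈ 69.5 mm under the nose, below the 74 mm limit.
- **Robot:** it was clear of everything, with force readings at noise level.
- **Bystanders:** the tape roll and spatula looked undisturbed in the final picture. The arm never went near any of the bystanders, but I did not measure their positions again.

**What I could not confirm or what disagreed:**
- **Hook tension:** it was not measured. I estimate about 7 N, against the 2 N needed, from roughly 3 mm of stretch.
- **Self-closing:** I saw no clear snap past dead centre, so I pressed the lever all the way to its stop.
- **Camera offset:** the camera's fix of the mould was off by about 1–2 mm in x and 0.7 mm in z, which I allowed for.

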